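# Lock the mended control box and put key and spare bezels back on their hooks

## Robot

A 6-joint arm with a two-finger parallel gripper is mounted at the origin on the work surface. World frame = base frame: x ahead of the robot, y to its left, z up, the work surface at z = 0. Lengths are in m, angles in rad, forces in N, time in s.
With the tool pointing down it reaches from about 0.25 to 0.725 m from the base axis. Payload 4 kg.
Tool frame: the origin (TCP) lies where the fingers leave the gripper's body, on its centre line; the fingertips stand 73 mm ahead of it and the grasp point (between the pads) lies 54 mm ahead of it; z points along the fingers, y is the line along which they close (so a half turn about z gives the same grasp; the last joint's range is limited). The gripper opens to 85 mm and grips with 20 to 120 N. Pads are 22 mm wide; open, the fingers measure 114 mm over their backs; the gripper's body (76 mm by 85 mm) begins 54 mm behind the grasp point. The pads swing forward as they close: fully open they stand 13 mm farther back than shut.
Start: joints at [-1.127, 0.241, 0.005, 1.335, 0, 1.571], TCP at [0.215, -0.452, 0.304] pointing down, gripper open.
Joint ranges: [-2.72, 2.72], [-1.05, 1.87], [-1.09, 1.28], [-1.99, 2.15], [-1.42, 1.44], [-3.14, 3.14]. Speed limits (rad/s): [2.79, 2.79, 3.14, 3.14, 3.14, 3.14].

## Interface

Orientations are given as a unit quaternion [x, y, z, w].
In Python, from plant import ctrl gives the robot as it stands.
- The arm moves only by the tool play_rows, never from a script. Its argument "plan" is a list of rows, each a list of 7 numbers: the finger opening in cm, from 0 to 8.54, then the shift along the tool's x, y, z in cm, then the turn, a rotation vector about the tool's x, y, z in rad. A call has 1 to 12 rows; each row shifts and turns the commanded pose from where the row before left it, along the tool's axes as they then stand; what a row does not reach is not made up. A row lasts 1/12 s, in which the tool goes at most 41.7 mm and 7.16 degrees, less where a joint would pass 70% of its speed; a pose out of reach is approached as far as the arm can. A call is refused whole if a number of a shift passes 4.17 or a number of a turn 0.125, either way. A call with a gripper value outside its range is refused whole. The fingers move at their own pace and stop on an object; the grip force is fixed at half the most. Time passes only in rows, so rows that do not move let the fingers close. It gives the time, the measured TCP pose, the force, the opening and the grip force at its end, in the units of the state.
- ctrl.get_state(): the state, without advancing time (a new reading comes with each control period).
- ctrl.camera(name): name is "scene" or "side" or "wrist"; returns a dict with "image" (400x640x3 uint8, blue, green, red), "range_z" (400x640 float32, m along the optical axis (not along the pixel's ray), 0 where there is no reading), "intrinsics" (3x3 intrinsics, pixels), "T" (4x4, takes a point from camera to world coordinates); the wrist camera has in their place "tool_from_camera" (4x4, takes a point from camera to tool coordinates, whose origin is the TCP and whose axes are the flange's). Camera axes: x right, y up, looking along -z (the intrinsics and any distortion apply to the point x, -y, -z); pixel columns grow to the right and rows downward; lengths in m; the calibration is good to about 2 mm. The wrist camera is an equidistant fisheye: a pixel r from the principal point sees the ray r / f radians off the axis. A picture is of the moment at which its call begins: read the wrist's pose just before it.
- ctrl.finish_job(): hands the job in; it is judged then, once.
The state is a dict: "clock": time; "q": joint angles; "dq": joint speeds; "tau": joint torques, N m; "tcp_pos": TCP position; "ee_rot": TCP orientation; "wrist_force": force on the tool from outside, world axes, zero at the start; "moment": the same for the moment, N m; "width": finger opening in m; "grasp_force": force on a finger pad.
Only numpy, scipy, OpenCV 4.12 (cv2) and the standard library are available. Lean on these libraries where they do the work, as an engineer would, in place of code of your own. Each camera call takes 0.05 s, during which the arm holds its last target. There are 200 camera calls.

## Task

The control box is mended and its door is shut: take the square panel key from the wooden tool block, lock the box by turning its lock clockwise as far as it goes, then pull the key out and hang it by its bow on the slanted hook with the red clip. Clear the spare knob bezels out of the blue parts tray too: hang every white one on the hook with the white clip and every black one on the hook with the black clip. Leave the spray can and the roll of tape where they are.

Things in the scene. Friction and masses are not known exactly. Their poses are not given: they have to be found in the camera images.
- lock (a joint): angle of the control box's lock, rad: 0 fully open (white pointer at the red mark), 1.57 fully locked, at its stop (pointer at the green mark). Grows as the lock turns clockwise seen from above; stays where it is left; about 0.1 N m turns it; the key has some 0.15 rad of play in it. Starts at 0.3 to 0.7
- lock_socket (a point): centre of the mouth of the lock's square socket: 11.5 mm across flats, 18 mm deep, sides along this point's x and y (they turn with the lock), z up, 2 mm lead-in chamfer. It lies 76 mm above the bench, 7 mm below the top of a black escutcheon ring of 25 mm hole
- control_box: grey steel control box, 160 (x) x 200 (y) x 80 mm high, fixed to the bench, lying with its shut door upwards. Origin under its centre. The lock is in the door, at x = -48 mm, y = 0
- panel_key: loose steel key, 92 mm, 90 g. Origin at the tip of its shaft, z along it to the bow. Shaft 10 mm square (flats along x, y), 45 mm long; collar 20 mm wide at 45 to 51 mm; red bow at 50 to 92 mm, 44 mm wide (y), 7 mm thick (x), flat-edged, with an open window 30 mm wide, 28 mm high, its axis along x. Starts upright in the tool block, tip 5 mm above the bench, may lean slightly
- key_bow (a point): centre of the window in the key's bow, 71 mm from the tip; axes as the key's
- tool_block: wooden tool block, 60 (x) x 140 (y) x 35 mm, fixed. Origin under its centre on the bench. The key stands in its middle hole, 16 mm wide, 30 mm deep; two fixed short bits at y = +/-52 mm reach 45 mm above the bench
- hook_rail: steel rail on two posts, 340 mm wide (y), 141 mm high, fixed, base 120 mm deep; origin under its centre. It carries three slanted hooks 110 mm apart (at y = -110, 0, 110 mm), in any order, their pegs on its -x side
- key_hook: slanted hook for the panel key, on a red clip: straight round steel peg, 6 mm thick, 85 mm long, 9 mm ball at the free end, rising at 45 degrees towards the robot's side of the rail. Origin at its root, 130 mm above the bench; z along the peg to its free end, y level along the rail. A red collar, 22 mm wide, 5 to 8 mm from the root, stops what slides down. Fixed
- white_hook: slanted hook for white bezels, on a white clip: straight round steel peg, 6 mm thick, 85 mm long, 9 mm ball at the free end, rising at 45 degrees towards the robot's side of the rail. Origin at its root, 130 mm above the bench; z along the peg to its free end, y level along the rail. A white collar, 22 mm wide, 5 to 8 mm from the root, stops what slides down. Fixed
- black_hook: slanted hook for black bezels, on a black clip: straight round steel peg, 6 mm thick, 85 mm long, 9 mm ball at the free end, rising at 45 degrees towards the robot's side of the rail. Origin at its root, 130 mm above the bench; z along the peg to its free end, y level along the rail. A black collar, 22 mm wide, 5 to 8 mm from the root, stops what slides down. Fixed
- parts_tray: blue parts tray, 172 (x) x 242 (y) x 28 mm high, fixed. Origin under its centre on the bench. Walls, floor and dividers 4 mm thick; four compartments centred at x = +/-42, y = +/-59.5 mm, each 80 (x) x 115 mm (y) inside
- white_bezel1: white plastic knob bezel, a plain flat ring: 50 mm outside, 32 mm hole, 10 mm thick, 30 g, loose, lying in one of the tray's compartments (none, one or both white ones are there). Origin at the centre of one face (the underside at first), z along the ring's axis
- white_bezel2: white plastic knob bezel, a plain flat ring: 50 mm outside, 32 mm hole, 10 mm thick, 30 g, loose, lying in one of the tray's compartments (none, one or both white ones are there). Origin at the centre of one face (the underside at first), z along the ring's axis
- black_bezel1: black plastic knob bezel, a plain flat ring: 50 mm outside, 32 mm hole, 10 mm thick, 30 g, loose, lying in one of the tray's compartments (none, one or both black ones are there). Origin at the centre of one face (the underside at first), z along the ring's axis
- black_bezel2: black plastic knob bezel, a plain flat ring: 50 mm outside, 32 mm hole, 10 mm thick, 30 g, loose, lying in one of the tray's compartments (none, one or both black ones are there). Origin at the centre of one face (the underside at first), z along the ring's axis
- spray_can: bystander: upright spray can, 58 mm across, 160 mm high, origin under its centre
- tape_roll: bystander: roll of black tape lying flat, 92 mm across, 19 mm high, origin under its centre

How it is judged:
On the way, in this order (a step that is already met when the one before it is completed fails the run):
1. the key stands in the lock's socket, at least 12 mm deep (horizontal distance between panel_key and lock_socket below 0.004 m and z of panel_key in the frame of lock_socket below -0.012 m and angle between panel_key's own z axis and vertical below 0.15 rad), for 0.2 s.
2. the lock is turned home (beyond 1.45 rad) with the key in it (all of step 1 and value of joint lock above 1.45 rad), for 0.2 s.
At the end, for the whole second after the job is handed in: Lock beyond 1.45 rad; key and every bezel present released and still on their own hooks: centre of the bow window or bezel face within 18 mm of the peg's axis (along the hook's x and y) and from 8 mm behind its root to 82 mm along it (value of joint lock above 1.45 rad and x of key_bow in the frame of key_hook between -0.018 and 0.018 m and y of key_bow in the frame of key_hook between -0.018 and 0.018 m and z of key_bow in the frame of key_hook between -0.008 and 0.082 m and linear speed of each of panel_key, white_bezel1, white_bezel2, black_bezel1, black_bezel2 below 0.03 m/s and x of white_bezel1 in the frame of white_hook between -0.018 and 0.018 m and y of white_bezel1 in the frame of white_hook between -0.018 and 0.018 m and z of white_bezel1 in the frame of white_hook between -0.008 and 0.082 m and x of white_bezel2 in the frame of white_hook between -0.018 and 0.018 m and y of white_bezel2 in the frame of white_hook between -0.018 and 0.018 m and z of white_bezel2 in the frame of white_hook between -0.008 and 0.082 m and x of black_bezel1 in the frame of black_hook between -0.018 and 0.018 m and y of black_bezel1 in the frame of black_hook between -0.018 and 0.018 m and z of black_bezel1 in the frame of black_hook between -0.008 and 0.082 m and x of black_bezel2 in the frame of black_hook between -0.018 and 0.018 m and y of black_bezel2 in the frame of black_hook between -0.018 and 0.018 m and z of black_bezel2 in the frame of black_hook between -0.008 and 0.082 m); the robot touches nothing.
It fails at once if the spray can is pushed more than 25 mm (distance of spray_can from where it was at the start of the episode above 0.025 m).
It fails at once if the tape roll is pushed more than 25 mm (distance of tape_roll from where it was at the start of the episode above 0.025 m).
Of white_bezel1, white_bezel2, black_bezel1, black_bezel2 only 2 to 4 are there at a start; the rules pass over those that are not, and their reading is None.
At some moment in a run one of white_bezel1, white_bezel2, black_bezel1, black_bezel2 may be knocked a few centimetres aside while the robot is not near it.
It also fails if it takes over 210 s, if anything falls off the work surface, if the arm or the gripper's body presses on something with over 40 N, if the wrist force passes 120 N, or if a joint passes its speed limit or range.

## Working session

There is one attempt and no reset: what is moved stays moved. The work goes in short steps, Python scripts to look and compute and a tool call to move; the robot and the scene stay as the last step left them, time stands still between calls to the robot, and variables do not carry over. Pictures are saved under pics/ and viewed, at most 14 in all, crops included, and the job is handed in when it is done.

Besides the shell and the picture viewer there is one more tool, called after "Request:" as a command line: name --pt "numbers of a row" for each row, then --argument value for the rest. play_rows: Moves the arm, as the interface text tells. Its arguments: {"type":"object","properties":{"plan":{"type":"array"}},"required":["plan"]}

```bash
ls; mkdir -p pics
python3 - <<'E'
from plant import ctrl
import cv2,numpy as np
s=ctrl.get_state();print(s)
ims=[]
for n in("scene","side"):
    c=ctrl.camera(n);cv2.imwrite(f"pics/{n}0.png",c["image"]);np.savez(f"{n}0.npz",**c)
    print(n,c["intrinsics"],c["T"],[k for k in c])
E
```

```text
pics
{'clock': 0.0, 'q': array([-1.12698502e+00,  2.41432663e-01,  3.71512543e-03,  1.33520637e+00,
        3.24704248e-05,  1.57080609e+00]), 'dq': array([ 0.00162129,  0.00184595,  0.00076751,  0.00106069, -0.00173991,
       -0.00013248]), 'tau': array([ 1.08583408e-03, -3.72322655e+01,  2.52404684e+01,  1.69647415e-02,
        1.47994861e-04, -2.52181636e-06]), 'tcp_pos': array([ 0.21449075, -0.45111942,  0.3029995 ]), 'ee_rot': array([ 9.75480333e-01,  2.20084049e-01, -2.18296337e-04, -1.04127754e-03]), 'wrist_force': array([-0.47340051, -0.28752452,  0.53316719]), 'moment': array([ 0.00834648, -0.02535829,  0.02559477]), 'grasp_force': 0.0, 'width': 0.08515316702776358}
scene [[431.24680482   0.         308.9509787 ]
 [  0.         431.24680482 201.30925785]
 [  0.           0.           1.        ]] [[ 0.42861447 -0.54594426  0.71988506  1.4690307 ]
 [ 0.90346817  0.26420021 -0.33755519 -0.39953323]
 [-0.00590747  0.79507428  0.6064833   0.84235881]
 [ 0.          0.          0.          1.        ]] ['image', 'range_z', 'intrinsics', 'T']
side [[368.18035753   0.         315.98344256]
 [  0.         368.18035753 201.55951246]
 [  0.           0.           1.        ]] [[ 0.92363342  0.28626727 -0.25485752  0.31618632]
 [-0.38326867  0.69424004 -0.60920924 -0.52643027]
 [ 0.00253563  0.66036491  0.75094058  0.77749369]
 [ 0.          0.          0.          1.        ]] ['image', 'range_z', 'intrinsics', 'T']
```

View pics/scene0.png

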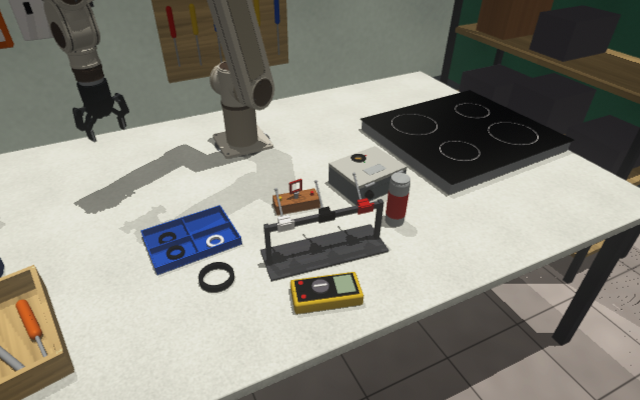

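View pics/side0.png

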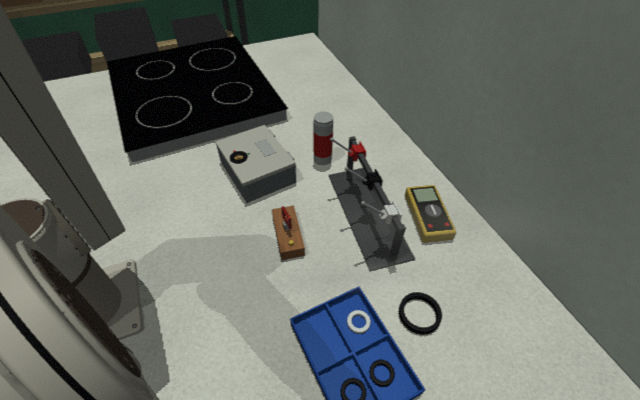

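Scene view: blue tray (190,238) holding two black bezels (167,238),(176,251) and one white (215,240). Rail clips are white (287,224), black (327,213) and red (365,206). Also visible: tool block with the key (296,198), control box with its lock (358,158), can (397,198) and tape (216,277). The side view agrees.

```bash
cat > h.py <<'E'
import cv2,numpy as np
from scipy.spatial.transform import Rotation as R
def cloud(c,T=None):
    K=c["intrinsics"];z=c["range_z"];v,u=np.mgrid[0:400,0:640]
    P=np.stack([(u-K[0,2])/K[0,0]*z,-(v-K[1,2])/K[1,1]*z,-z],-1)
    T=c["T"] if T is None else T
    W=P@T[:3,:3].T+T[:3,3];W[z==0]=np.nan
    return W
def ray(c,u,v):
    K=c["intrinsics"];d=np.array([(u-K[0,2])/K[0,0],-(v-K[1,2])/K[1,1],-1.])
    return c["T"][:3,3],c["T"][:3,:3]@d
def plane(c,u,v,h):
    o,d=ray(c,u,v);return o+d*(h-o[2])/d[2]
def meet(c1,p1,c2,p2):
    o1,d1=ray(c1,*p1);o2,d2=ray(c2,*p2)
    t=np.linalg.lstsq(np.stack([d1,-d2],1),o2-o1,rcond=None)[0]
    a=o1+d1*t[0];b=o2+d2*t[1];return (a+b)/2,np.linalg.norm(a-b)
def blobs(m,amin=15):
    n,_,st,ce=cv2.connectedComponentsWithStats(m.astype(np.uint8))
    return [(i,st[i],ce[i],_==i) for i in range(1,n) if st[i][4]>=amin]
def rect(P):
    (c,s,a)=cv2.minAreaRect(P[:,:2].astype(np.float32));return np.round(c,4),np.round(s,3),round(a,1)
E
python3 - <<'E'
from h import *
np.set_printoptions(precision=4,suppress=True)
for n in("scene","side"):
    c=dict(np.load(n+"0.npz"));W=cloud(c);hsv=cv2.cvtColor(c["image"],cv2.COLOR_BGR2HSV).astype(int)
    H,S,V=hsv[...,0],hsv[...,1],hsv[...,2]
    ws=(W[...,0]>.2)&(W[...,0]<.9)&(abs(W[...,1])<.6)&(W[...,2]>.008)
    print(n,"table z",np.nanmedian(W[...,2][(W[...,0]>.3)&(W[...,0]<.9)&(abs(W[...,1])<.5)]))
    for nm,m in dict(red=((H<8)|(H>172))&(S>120)&(V>50),blue=(H>100)&(H<130)&(S>120),wood=(H>5)&(H<20)&(S>80)&(W[...,2]>.028)&(W[...,2]<.04),boxtop=(abs(W[...,2]-.08)<.006)&(S<80),whitehi=(S<60)&(V>150)&(W[...,2]>.1),dark=(V<50)&ws&(W[...,2]>.1),railbase=(V<70)&(W[...,2]<.02)).items():
        for i,st,ce,mm in blobs(m&ws,25):
            P=W[mm];print(nm,st,ce.round(1),"med",np.nanmedian(P,0),"z",np.nanpercentile(P[:,2],[2,98]),*rect(P))
E
```

```text
scene table z -0.0008394407456471242
red [289 179  13  15  61] [295.4 185.8] med [0.4715 0.0216 0.0768] z [0.0554 0.0979] [0.4715 0.0214] [0.009 0.043] 7.3
red [386 193  22  26 420] [396.2 206.3] med [0.6918 0.242  0.0734] z [0.0349 0.1114] [0.6856 0.2494] [0.057 0.028] 61.6
red [357 198  17  16 189] [364.3 205.5] med [0.7192 0.1158 0.1415] z [0.1209 0.1482] [0.6397 0.1652] [0.044 0.212] 58.0
red [301 294   6   5  25] [303.4 296. ] med [ 0.8456 -0.1242  0.0388] z [0.0349 0.0419] [ 0.8451 -0.1232] [0.012 0.017] 65.5
blue [ 141  205  100   68 1568] [190.5 237.4] med [ 0.4916 -0.3173  0.0189] z [0.0084 0.0281] [ 0.4886 -0.3161] [0.18  0.241] 4.1
wood [279 189  40  18 416] [298.2 197.7] med [0.479  0.0303 0.0331] z [0.0291 0.0364] [0.4729 0.0308] [0.123 0.064] 79.5
wood [273 195   5  13  40] [275.  200.7] med [ 0.4606 -0.0435  0.0334] z [0.0292 0.0365] [ 0.4594 -0.0429] [0.01 0.06] 76.3
boxtop [ 328  146   79   41 1611] [367.  165.7] med [0.4721 0.2775 0.0782] z [0.0748 0.0823] [0.466  0.2824] [0.169 0.208] 8.2
whitehi [392 173  18  10 145] [400.4 177.4] med [0.6692 0.2604 0.1585] z [0.1
[... 5584 characters left out ...]
 z [0.0091 0.0191] [ 0.4656 -0.2363] [0.062 0.136] 38.1
railbase [356 336  65  54 162] [395.  358.8] med [ 0.5708 -0.3513  0.0137] z [0.0081 0.0196] [ 0.5602 -0.35  ] [0.062 0.136] 37.3
railbase [319 355  59  45 125] [352. 372.] med [ 0.4852 -0.3321  0.0131] z [0.0084 0.0198] [ 0.471  -0.3449] [0.057 0.118] 43.2
railbase [369 360  25  27 304] [381.4 372.7] med [ 0.5228 -0.3686  0.0134] z [0.0093 0.0163] [ 0.5236 -0.3679] [0.047 0.048] 73.9
railbase [312 369  15  31  31] [319. 384.] med [ 0.4017 -0.3408  0.0135] z [0.0085 0.0185] [ 0.4017 -0.3403] [0.001 0.059] 3.9
railbase [341 378  25  22 238] [352.9 387.8] med [ 0.4635 -0.3702  0.0135] z [0.0093 0.0163] [ 0.4585 -0.3725] [0.038 0.047] 67.8
```

```bash
cat >> h.py <<'E'
np.set_printoptions(precision=4,suppress=True)
def go(x,y,z,yaw_deg):
    """print the shift (cm, present tool axes) and the turn (rotvec, tool axes) to a tool-down pose whose tool x has this yaw"""
    from plant import ctrl
    s=ctrl.get_state();Rt=R.from_quat(s["ee_rot"])
    d=Rt.inv().apply(np.array([x,y,z])-s["tcp_pos"])*100
    a=np.radians(yaw_deg);Rg=R.from_matrix(np.array([[np.cos(a),np.sin(a),0],[np.sin(a),-np.cos(a),0],[0,0,-1]]))
    print("shift cm",d.round(2),"turn",(Rt.inv()*Rg).as_rotvec().round(3),"q6",s["q"][5].round(2),"clk",round(s["clock"],1))
def state():
    from plant import ctrl
    s=ctrl.get_state();x=R.from_quat(s["ee_rot"]).as_matrix()
    print("tcp",s["tcp_pos"],"yaw",np.degrees(np.arctan2(x[1,0],x[0,0])).round(2),"z",x[:,2],"F",s["wrist_force"].round(1),"w",round(s["width"],4),"gf",round(s["grasp_force"],1),"q",s["q"].round(2),"clk",round(s["clock"],1))
def wrist(name):
    from plant import ctrl
    s=ctrl.get_state();c=ctrl.camera("wrist")
    T=np.eye(4);T[:3,:3]=R.from_quat(s["ee_rot"]).as_matrix();T[:3,3]=s["tcp_pos"]
    c["T"]=T@c["tool_from_camera"];np.savez(name+".npz",**c);cv2.imwrite(f"pics/{name}.png",c["image"]);return c
def fray(c,u,v):
    K=c["intrinsics"];dx=(np.asarray(u,float)-K[0,2])/K[0,0];dy=(np.asarray(v,float)-K[1,2])/K[1,1]
    r=np.hypot(dx,dy);k=np.where(r>1e-9,np.sin(r)/np.maximum(r,1e-9),1)
    return c["T"][:3,3],np.stack([dx*k,-dy*k,-np.cos(r)],-1)@c["T"][:3,:3].T
def fplane(c,u,v,h):
    o,d=fray(c,u,v);return o+d*((h-o[2])/d[...,2])[...,None]
def fcloud(c):
    v,u=np.mgrid[0:400,0:640];o,d=fray(c,u,v);f=-c["T"][:3,2];z=c["range_z"]
    W=o+d*(z/(d@f))[...,None];W[z==0]=np.nan;return W
E
python3 -c "
from h import *
go(.45,.12,.33,0)
for n,p in (('scene',[(358,157),(296,187)]),('side',[(239,156),(287,215)])):
    c=dict(np.load(n+'0.npz'));print(n,plane(c,*p[0],.083),plane(c,*p[1],.075))"
```

```text
shift cm [ 45.79 -41.48  -2.61] turn [-0.002  0.     0.444] q6 1.57 clk 0.1
scene [0.4181 0.276  0.083 ] [0.4755 0.0228 0.075 ]
side [0.4169 0.2775 0.083 ] [0.4718 0.03   0.075 ]
```

Request:
play_rows --pt "8.5 2.8 -2.55 -0.2 0 0 0" --pt "8.5 2.8 -2.55 -0.2 0 0 0" --pt "8.5 2.8 -2.55 -0.2 0 0 0" --pt "8.5 2.8 -2.55 -0.2 0 0 0" --pt "8.5 2.8 -2.55 -0.2 0 0 0" --pt "8.5 2.8 -2.55 -0.2 0 0 0" --pt "8.5 2.8 -2.55 -0.2 0 0 0" --pt "8.5 2.8 -2.55 -0.2 0 0 0" --pt "8.5 2.8 -2.55 -0.2 0 0 0" --pt "8.5 2.8 -2.55 -0.2 0 0 0" --pt "8.5 2.8 -2.55 -0.2 0 0 0" --pt "8.5 2.8 -2.55 -0.2 0 0 0"

```text
clock: 1.1
tcp_pos: [0.3867, -0.029, 0.3279]
ee_rot: [0.975, 0.22, -0.0, 0.0]
wrist_force: [0.1, -0.3, 0.5]
width: 0.0847
grasp_force: 0.0
```

Request:
play_rows --pt "8.5 2.8 -2.55 -0.2 0 0 0" --pt "8.5 2.8 -2.55 -0.2 0 0 0" --pt "8.5 2.8 -2.55 -0.2 0 0 0" --pt "8.5 2.8 -2.55 -0.2 0 0 0" --pt "8.5 0 0 0 0 0 0.11" --pt "8.5 0 0 0 0 0 0.11" --pt "8.5 0 0 0 0 0 0.11" --pt "8.5 0 0 0 0 0 0.11" --pt "8.5 0 0 0 0 0 0"

```text
clock: 1.85
tcp_pos: [0.4522, 0.0435, 0.3352]
ee_rot: [0.999, 0.037, -0.004, -0.023]
wrist_force: [0.3, -0.2, 0.2]
width: 0.0853
grasp_force: 0.0
```

```bash
python3 -c "
from h import *
state();c=wrist('w1');print(c['intrinsics'],c['tool_from_camera'])"
```

```text
tcp [0.4522 0.0435 0.3352] yaw 4.22 z [-0.0089  0.0454 -0.9989] F [ 0.3 -0.2  0.2] w 0.0853 gf 0.0 q [ 0.07  0.14 -0.04  1.4   0.05  3.14] clk 1.9
[[309.7069   0.     323.4621]
 [  0.     309.7069 198.2406]
 [  0.       0.       1.    ]] [[ 0.0004  0.9455  0.3256  0.084 ]
 [ 1.     -0.0006  0.0007  0.0004]
 [ 0.0009  0.3256 -0.9455 -0.0696]
 [ 0.      0.      0.      1.    ]]
```

View pics/w1.png

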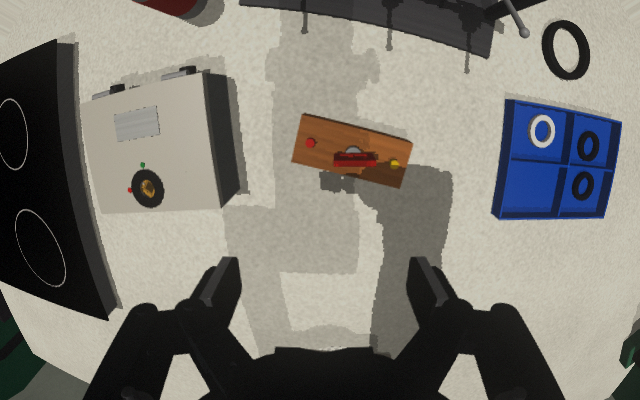

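Wrist view: key bow (355,158), wide along image-x; lock ring (148,188) with red mark (130,190) and green mark (143,165). The tray shows white (541,131) and black bezels (588,146),(582,186). Joint 6 reached its limit, so I'll use the half-turned yaw.

```bash
python3 -c "
from h import *
c=dict(np.load('w1.npz'));W=fcloud(c);im=c['image'];hsv=cv2.cvtColor(im,cv2.COLOR_BGR2HSV).astype(int);H,S,V=hsv[...,0],hsv[...,1],hsv[...,2]
m=((H<8)|(H>172))&(S>120)&(V>50);m[:, :320]=0;m[:,400:]=0;m[:120]=0;m[200:]=0
for i,st,ce,mm in blobs(m,10):
    P=W[mm];top=P[P[:,2]>.09];print(st,ce,np.nanmedian(P,0),rect(P[np.isfinite(P[:,0])]),len(top),rect(top) if len(top)>5 else '')
    v,u=np.nonzero(mm);print(rect(fplane(c,u,v,.097)))
w=(H>5)&(H<22)&(S>80)&(abs(W[...,2]-.035)<.006);print('block',rect(W[w]))
# lock pointer
cr=im[150:225,110:190];cv2.imwrite('pics/l1.png',cv2.resize(cr,None,fx=7,fy=7,interpolation=cv2.INTER_CUBIC))
print('lock',fplane(c,148,188,.083),'red',fplane(c,130,190,.08),'green',fplane(c,143,165,.08))
"
```

```text
[333 153  44  14 579] [353.9879 159.6701] [0.4692 0.0236 0.0945] (array([0.4627, 0.0198]), array([0.022, 0.053]), 3.9) 305 (array([0.4684, 0.0238]), array([0.007, 0.042]), 4.4)
(array([0.4722, 0.0242]), array([0.014, 0.044]), 5.3)
block (array([0.5169, 0.1218]), array([0.369, 0.097]), 63.7)
lock [0.4167 0.2742 0.083 ] red [0.4105 0.3075 0.08  ] green [0.4455 0.281  0.08  ]
```

View pics/l1.png

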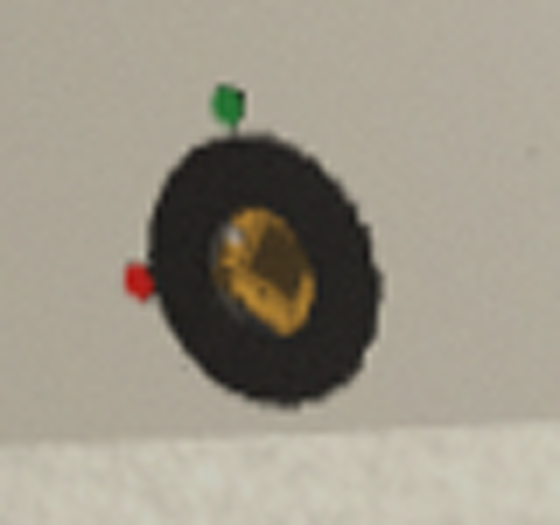

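The lock's brass socket is seen with its light pointer end at upper left, between the red and green marks. A closer look comes later. Next, turn the tool half round above the key.

```bash
python3 -c "
from h import *
go(.469,.024,.25,184.4)"
```

```text
shift cm [1.58 2.62 8.41] turn [0.008 0.074 3.14 ] q6 3.14 clk 1.9
```

Request:
play_rows --pt "6.5 0 0 0 0 0 -0.12" --pt "6.5 0 0 0 0 0 -0.12" --pt "6.5 0 0 0 0 0 -0.12" --pt "6.5 0 0 0 0 0 -0.12" --pt "6.5 0 0 0 0 0 -0.12" --pt "6.5 0 0 0 0 0 -0.12" --pt "6.5 0 0 0 0 0 -0.12" --pt "6.5 0 0 0 0 0 -0.12" --pt "6.5 0 0 0 0 0 -0.12" --pt "6.5 0 0 0 0 0 -0.12" --pt "6.5 0 0 0 0 0 -0.12" --pt "6.5 0 0 0 0 0 -0.12"

```text
clock: 2.9
tcp_pos: [0.4518, 0.0477, 0.3356]
ee_rot: [0.722, 0.692, 0.013, -0.02]
wrist_force: [0.5, 0.4, -0.0]
width: 0.0646
grasp_force: 0.0
```

Request:
play_rows --pt "6.5 0 0 0 0 0 -0.12" --pt "6.5 0 0 0 0 0 -0.12" --pt "6.5 0 0 0 0 0 -0.12" --pt "6.5 0 0 0 0 0 -0.12" --pt "6.5 0 0 0 0 0 -0.12" --pt "6.5 0 0 0 0 0 -0.12" --pt "6.5 0 0 0 0 0 -0.12" --pt "6.5 0 0 0 0 0 -0.12" --pt "6.5 0 0 0 0 0 -0.12" --pt "6.5 0 0 0 0 0 -0.12" --pt "6.5 0 0 0 0 0 -0.12" --pt "6.5 0 0 0 0 0 -0.12"

```text
clock: 3.9
tcp_pos: [0.4518, 0.0478, 0.3356]
ee_rot: [0.087, 0.996, 0.023, -0.006]
wrist_force: [0.2, 1.2, 0.6]
width: 0.0651
grasp_force: 0.0
```

```bash
python3 -c "
from h import *
state();go(.469,.024,.23,184.4)"
```

```text
tcp [0.4518 0.0478 0.3356] yaw 170.06 z [-0.0086  0.0473 -0.9988] F [0.2 1.2 0.6] w 0.0651 gf 0.0 q [ 0.08  0.14 -0.04  1.4   0.05  0.25] clk 3.9
shift cm [-2.28 -2.51 10.42] turn [ 0.047 -0.011 -0.251] q6 0.25 clk 3.9
```

Request:
play_rows --pt "6.5 0 0 0 0.016 -0.004 -0.084" --pt "6.5 0 0 0 0.016 -0.004 -0.084" --pt "6.5 0 0 0 0.015 -0.003 -0.083" --pt "6.5 -0.5 -0.8 3.5 0 0 0" --pt "6.5 -0.5 -0.8 3.5 0 0 0" --pt "6.5 -0.5 -0.9 3.5 0 0 0" --pt "6.5 0 0 0 0 0 0" --pt "6.5 0 0 0 0 0 0"

```text
clock: 4.57
tcp_pos: [0.4673, 0.0234, 0.2294]
ee_rot: [-0.035, 0.999, -0.0, -0.003]
wrist_force: [-0.3, -0.6, -0.1]
width: 0.065
grasp_force: 0.0
```

```bash
python3 -c "
from h import *
state();c=wrist('w2');W=fcloud(c);im=c['image'];hsv=cv2.cvtColor(im,cv2.COLOR_BGR2HSV).astype(int);H,S,V=hsv[...,0],hsv[...,1],hsv[...,2]
m=((H<8)|(H>172))&(S>120)&(V>50)&(abs(W[...,0]-.47)<.06)&(abs(W[...,1]-.024)<.04)
for i,st,ce,mm in blobs(m,30):
    P=W[mm];P=P[np.isfinite(P[:,0])];top=P[P[:,2]>.092];print(st,ce,np.median(P,0),np.percentile(P[:,2],[1,99]),len(top),rect(top) if len(top)>5 else '')
go(.469,.024,.13,184.4)
"
```

```text
tcp [0.4673 0.0234 0.2294] yaw -175.99 z [-0.0051 -0.0002 -1.    ] F [-0.3 -0.6 -0.1] w 0.065 gf 0.0 q [ 0.05  0.23 -0.21  1.14  0.   -0.02] clk 4.6
[ 294  197   61   27 1224] [324.0376 210.6634] [0.4667 0.0236 0.0924] [0.0348 0.0977] 619 (array([0.4677, 0.0236]), array([0.008, 0.043]), 5.9)
shift cm [-0.04  0.04 10.13] turn [ 0.    -0.001 -0.007] q6 -0.02 clk 4.6
```

View pics/w2.png

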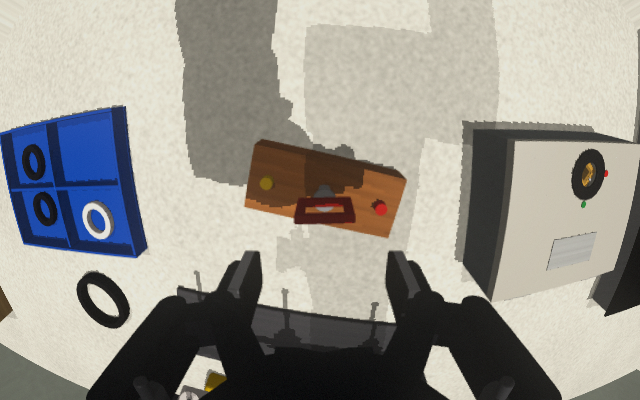

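Wrist view: the bow (324,210) is centred between the fingers and the bits (266,184),(381,209) are clear. Descend and grip.

Request:
play_rows --pt "6.5 0 0 2.5 0 0 -0.02" --pt "6.5 0 0 2.5 0 0 0" --pt "6.5 0 0 2.5 0 0 0" --pt "6.5 0 0 2.4 0 0 0" --pt "6.5 0 0 0 0 0 0" --pt "4.0 0 0 0 0 0 0" --pt "4.0 0 0 0 0 0 0" --pt "4.0 0 0 0 0 0 0" --pt "4.0 0 0 0 0 0 0" --pt "4.0 0 0 0 0 0 0" --pt "4.0 0 0 0 0 0 0"

```text
clock: 5.53
tcp_pos: [0.4709, 0.0233, 0.1345]
ee_rot: [-0.045, 0.999, 0.0, 0.003]
wrist_force: [-0.1, 0.3, 7.3]
width: 0.0429
grasp_force: 61.4
```

Request:
play_rows --pt "4.0 0 0 -1.5 0 0 0" --pt "4.0 0 0 -2 0 0 0" --pt "4.0 0 0 -3 0 0 0" --pt "4.0 0 0 -3 0 0 0" --pt "4.0 0 0 -3 0 0 0" --pt "4.0 -0.2 4 0 0 0 0" --pt "4.0 -0.2 4 0 0 0 0" --pt "4.0 -0.2 4 0 0 0 0" --pt "4.0 -0.2 4 0 0 0 0" --pt "4.0 -0.2 4 0 0 0 0" --pt "4.0 -0.1 4 0 0 0 0" --pt "4.0 -0.1 1 0 0 0 0"

```text
clock: 6.53
tcp_pos: [0.4578, 0.2783, 0.2577]
ee_rot: [-0.048, 0.999, 0.002, 0.001]
wrist_force: [0.1, 0.5, -0.6]
width: 0.0432
grasp_force: 61.8
```

Request:
play_rows --pt "4.0 0 0 0 0 0 0" --pt "4.0 0 0 0 0 0 0" --pt "4.0 0 0 0 0 0 0"

```text
clock: 6.78
tcp_pos: [0.4583, 0.2721, 0.257]
ee_rot: [-0.044, 0.999, -0.001, 0.0]
wrist_force: [-0.4, -0.8, -0.5]
width: 0.0427
grasp_force: 61.8
```

```bash
python3 -c "
from h import *
state();c=wrist('w3');im=c['image']
W=fcloud(c)
m=(abs(W[...,0]-.417)<.02)&(abs(W[...,1]-.2755)<.02);v,u=np.nonzero(m);print(u.min(),u.max(),v.min(),v.max())
cu,cv=int(u.mean()),int(v.mean())
a=cv2.resize(im[cv-30:cv+30,cu-40:cu+40],(480,360),interpolation=cv2.INTER_CUBIC)
b=cv2.resize(im[200:400,210:430],(396,360),interpolation=cv2.INTER_AREA)
print(cu,cv);cv2.imwrite('pics/l3.png',np.hstack([a,b])[:, :800])
"
```

```text
tcp [0.4583 0.2721 0.257 ] yaw -174.91 z [ 0.0004 -0.0011 -1.    ] F [-0.4 -0.8 -0.5] w 0.0427 gf 61.8 q [ 0.54  0.33  0.    1.24 -0.    0.45] clk 6.8
307 409 123 399
336 166
```

View pics/l3.png

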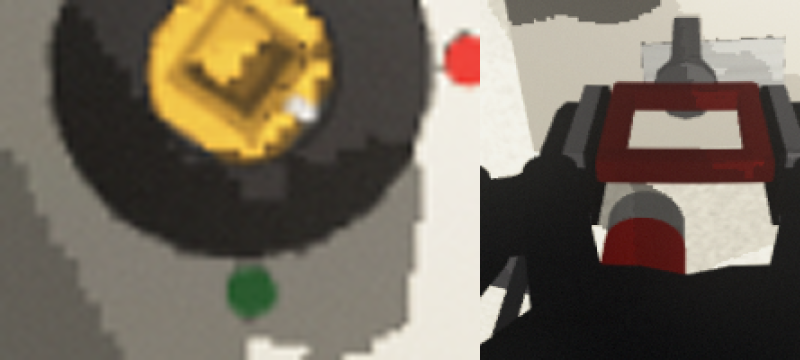

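Close-up: socket centre ≈ pixel (336,148), pointer (346,154), red mark (374,146), green mark (338,184.5). The key hangs straight with its tip at ≈(325,209).

```bash
python3 -c "
from h import *
c=dict(np.load('w3.npz'));im=c['image']
p=lambda u,v,h:fplane(c,u,v,h)
hsv=cv2.cvtColor(im,cv2.COLOR_BGR2HSV).astype(int);H,S,V=hsv[...,0],hsv[...,1],hsv[...,2]
m=(H>12)&(H<32)&(S>110)
for i,st,ce,mm in blobs(m,60):
    v,u=np.nonzero(mm)
    if 100<ce[1]<200: 
        k=np.stack([u,v],1).astype(np.float32);e=cv2.minEnclosingCircle(k);print('brass',ce,st,e,p(*e[0],.076))
s=p(336,148,.076);q=p(346,154,.076);r=p(374,146,.08);g=p(338,184.5,.08)
ang=lambda a:np.degrees(np.arctan2(a[1],a[0])).round(1)
print('sock',s,'ptr dir',ang(q-s),'red',ang(r-s),'green',ang(g-s),r,g)
z=c['T'];print('tip edge',p(325,209.5,.1275),'tcp',.4583,.2721)
for n,pp in (('scene',(358,157)),):pass
"
```

```text
brass [335.162 146.813] [320 132  32  32 722] ((335.3658447265625, 147.18292236328125), 15.901371002197266) [0.4158 0.2777 0.076 ]
brass [119.8098 173.1366] [  71  137  103   76 4969] ((120.5, 170.5), 57.623878479003906) [0.4498 0.0729 0.076 ]
sock [0.4165 0.2783 0.076 ] ptr dir 64.1 red 100.1 green 8.6 [0.4111 0.3086 0.08  ] [0.4462 0.2828 0.08  ]
tip edge [0.4511 0.2722 0.1275] tcp 0.4583 0.2721
```

Request:
play_rows --pt "4.0 0 0 0 0 0 0.108" --pt "4.0 0 0 0 0 0 0.108" --pt "4.0 0 0 0 0 0 0.108" --pt "4.0 0 0 0 0 0 0.108" --pt "4.0 0 0 0 0 0 0.108" --pt "4.0 0 0 0 0 0 0" --pt "4.0 0 0 0 0 0 0"

```text
clock: 7.42
tcp_pos: [0.4587, 0.2717, 0.257]
ee_rot: [0.223, 0.975, -0.0, 0.0]
wrist_force: [0.1, -0.5, -1.9]
width: 0.0429
grasp_force: 61.8
```

```bash
python3 -c "
from h import *
state();go(.4175,.278,.215,154)"
```

```text
tcp [0.4587 0.2717 0.257 ] yaw 154.22 z [ 0.0006 -0.0005 -1.    ] F [ 0.1 -0.5 -1.9] w 0.0429 gf 61.8 q [ 0.54  0.33  0.    1.24 -0.    0.99] clk 7.4
shift cm [ 3.98 -1.22  4.2 ] turn [-0.     0.001  0.004] q6 0.99 clk 7.4
```

Request:
play_rows --pt "4.0 1.4 -0.4 0 0 0 0" --pt "4.0 1.3 -0.4 0 0 0 0" --pt "4.0 1.3 -0.4 0 0 0 0" --pt "4.0 0 0 2 0 0 0" --pt "4.0 0 0 2 0 0 0" --pt "4.0 0 0 0.2 0 0 0" --pt "4.0 0 0 0 0 0 0" --pt "4.0 0 0 0 0 0 0"

```text
clock: 8.08
tcp_pos: [0.4176, 0.2795, 0.2154]
ee_rot: [0.223, 0.975, 0.0, 0.0]
wrist_force: [1.1, 1.0, -0.8]
width: 0.0425
grasp_force: 61.8
```

```bash
python3 -c "
from h import *
state();c=wrist('w4');im=c['image']
go(.4175,.278,.19,154)
W=fcloud(c);m=(W[...,2]>.07)&(W[...,2]<.13)&(abs(W[...,0]-.417)<.03)&(abs(W[...,1]-.278)<.03);v,u=np.nonzero(m);print(u.min(),u.max(),v.min(),v.max())
cv2.imwrite('pics/l4.png',cv2.resize(im[130:290,220:430],(787,600),interpolation=cv2.INTER_CUBIC))
"
```

```text
tcp [0.4176 0.2795 0.2154] yaw 154.21 z [ 0.0009 -0.0001 -1.    ] F [ 1.1  1.  -0.8] w 0.0425 gf 61.8 q [ 0.59  0.3  -0.15  1.12 -0.    1.04] clk 8.1
shift cm [-0.03 -0.18  2.58] turn [0.001 0.001 0.003] q6 1.04 clk 8.1
266 375 161 263
```

View pics/l4.png

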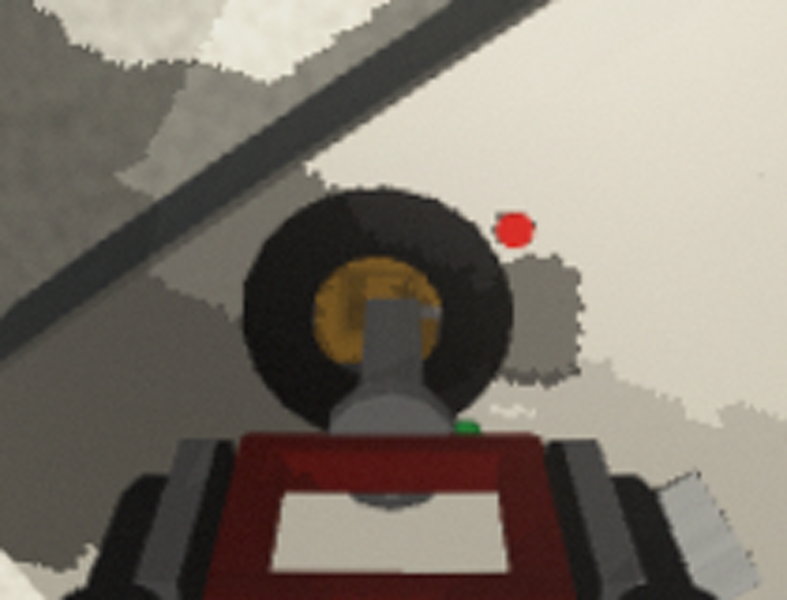

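Close-up: the shaft tip edge is at pixel ≈(324.5,210) and the brass centre at ≈(320.5,213). The tip sits slightly to the +y tool side, so I'll work out the offset.

```bash
python3 -c "
from h import *
c=dict(np.load('w4.npz'));im=c['image']
hsv=cv2.cvtColor(im,cv2.COLOR_BGR2HSV).astype(int);H,S,V=hsv[...,0],hsv[...,1],hsv[...,2]
# escutcheon ring outer
g=((V<60)&(S<90)).astype(np.uint8)[:, :]
s=fplane(c,320.5,213,.076);t=fplane(c,324.5,210,.0859)
R0=c['T'][:3,:3]@np.linalg.inv(c['tool_from_camera'][:3,:3])
print(s,t,'tool xy (edge->sock)',(R0.T@(s-t))*1000)
# ring outer circle at z .083: left 244,right 512 -> row 318 ; top 187
l=fplane(c,220+244/3.75,130+310/3.75,.083);r=fplane(c,220+512/3.75,130+310/3.75,.083);print('ring',l,r,(l+r)/2)
"
```

```text
[0.4162 0.2776 0.076 ] [0.4119 0.2829 0.0859] tool xy (edge->sock) [-6.1638 -2.8564  9.9046]
ring [0.4026 0.2565 0.083 ] [0.4245 0.3018 0.083 ] [0.4136 0.2792 0.083 ]
```

Request:
play_rows --pt "4.0 -0.1 -0.28 0 0 0 0" --pt "4.0 0 0 0.5 0 0 0" --pt "4.0 0 0 0.5 0 0 0" --pt "4.0 0 0 0.4 0 0 0" --pt "4.0 0 0 0.2 0 0 0" --pt "4.0 0 0 0 0 0 0"

```text
clock: 8.63
tcp_pos: [0.4168, 0.2765, 0.198]
ee_rot: [0.223, 0.975, -0.001, 0.0]
wrist_force: [1.0, -1.1, -1.4]
width: 0.0432
grasp_force: 61.8
```

Request:
play_rows --pt "4.0 0 0 0.3 0 0 0" --pt "4.0 0 0 0.3 0 0 0" --pt "4.0 0 0 0.3 0 0 0" --pt "4.0 0 0 0 0 0 0" --pt "4.0 0 0 0 0 0 0"

```text
clock: 9.05
tcp_pos: [0.4168, 0.2766, 0.1894]
ee_rot: [0.223, 0.975, -0.0, 0.0]
wrist_force: [0.4, -1.2, -1.5]
width: 0.0429
grasp_force: 61.8
```

Request:
play_rows --pt "4.0 0 0 0.1 0 0 0" --pt "4.0 0 0 0 0 0 0" --pt "4.0 0 0 0 0 0 0.09" --pt "4.0 0 0 0 0 0 0.1" --pt "4.0 0 0 0 0 0 0.1" --pt "4.0 0 0 0 0 0 0.1" --pt "4.0 0 0 0 0 0 0.1" --pt "4.0 0 0 0 0 0 0.1" --pt "4.0 0 0 0 0 0 0.1" --pt "4.0 0 0 0 0 0 0.1" --pt "4.0 0 0 0 0 0 0.1" --pt "4.0 0 0 0 0 0 0"

```text
clock: 10.05
tcp_pos: [0.4157, 0.2759, 0.1886]
ee_rot: [0.622, 0.783, -0.001, -0.0]
wrist_force: [-2.6, -2.7, 2.1]
width: 0.0429
grasp_force: 62.1
```

```bash
python3 -c "
from h import *
from plant import ctrl
state();print(ctrl.get_state()['moment'])"
```

```text
tcp [0.4157 0.2759 0.1886] yaw 103.11 z [-0.002  -0.0021 -1.    ] F [-2.6 -2.7  2.1] w 0.0429 gf 62.1 q [ 0.59  0.32 -0.2   1.05 -0.    1.93] clk 10.1
[-0.7781  0.7546  0.0273]
```

Request:
play_rows --pt "4.0 0 0 0 0 0 0.06" --pt "4.0 0 0 0 0 0 0.06" --pt "4.0 0 0 0 0 0 0.06" --pt "4.0 0 0 0 0 0 0.04" --pt "4.0 0 0 0 0 0 0" --pt "4.0 0 0 0 0 0 0"

```text
clock: 10.55
tcp_pos: [0.4154, 0.276, 0.1886]
ee_rot: [0.702, 0.712, -0.002, -0.0]
wrist_force: [-4.4, -2.2, 4.4]
width: 0.043
grasp_force: 62.3
```

```bash
python3 -c "
from h import *
from plant import ctrl
state();print(ctrl.get_state()['moment'])"
```

```text
tcp [0.4154 0.276  0.1886] yaw 90.79 z [-0.0028 -0.0018 -1.    ] F [-4.4 -2.2  4.4] w 0.043 gf 62.3 q [ 0.59  0.32 -0.2   1.05  0.    2.14] clk 10.6
[-0.804   1.1856  0.0737]
```

Request:
play_rows --pt "4.0 0 0 0 0 0 0.05" --pt "4.0 0 0 0 0 0 0.05" --pt "4.0 0 0 0 0 0 0.05" --pt "4.0 0 0 0 0 0 0" --pt "4.0 0 0 0 0 0 0" --pt "4.0 0 0 0 0 0 0"

```text
clock: 11.05
tcp_pos: [0.4151, 0.2761, 0.1886]
ee_rot: [0.753, 0.658, -0.002, -0.001]
wrist_force: [-5.5, -2.8, 4.1]
width: 0.0429
grasp_force: 62.3
```

```bash
python3 -c "
from h import *
from plant import ctrl
state();print(ctrl.get_state()['moment'],ctrl.get_state()['tau'])"
```

```text
tcp [0.4151 0.2761 0.1886] yaw 82.23 z [-0.0035 -0.0016 -1.    ] F [-5.5 -2.8  4.1] w 0.0429 gf 62.3 q [ 0.59  0.32 -0.2   1.05  0.    2.29] clk 11.1
[-0.7004  1.4141  0.164 ] [ -0.4682 -37.4768  24.9587  -2.5976  -0.2182   0.1851]
```

Request:
play_rows --pt "4.0 0 0 0 0 0 0" --pt "4.0 0 0 0 0 0 -0.06" --pt "4.0 0 0 -0.6 0 0 0" --pt "4.0 0 0 -0.8 0 0 0" --pt "4.0 0 0 -1 0 0 0" --pt "4.0 0 0 -2 0 0 0" --pt "4.0 0 0 -3 0 0 0" --pt "4.0 -3 0 -1 0 0 0" --pt "4.0 -2 0 0 0 0 0" --pt "4.0 0 0 0 0 0 0" --pt "4.0 0 0 0 0 0 0"

```text
clock: 11.97
tcp_pos: [0.4142, 0.227, 0.275]
ee_rot: [0.735, 0.678, 0.003, 0.001]
wrist_force: [0.6, 0.2, -1.7]
width: 0.0426
grasp_force: 62.3
```

```bash
python3 -c "
from h import *
state();c=wrist('w5');im=c['image']
W=fcloud(c)
hsv=cv2.cvtColor(im,cv2.COLOR_BGR2HSV).astype(int);H,S,V=hsv[...,0],hsv[...,1],hsv[...,2]
m=(H>12)&(H<32)&(S>110)&(W[...,2]>.05)&(W[...,2]<.09)
for i,st,ce,mm in blobs(m,60): print(st,ce);k=ce
cu,cv=int(k[0]),int(k[1])
a=cv2.resize(im[cv-30:cv+30,cu-40:cu+40],(400,300),interpolation=cv2.INTER_CUBIC)
b=cv2.resize(im[100:400,110:510],(400,300),interpolation=cv2.INTER_AREA)
print(cu,cv);cv2.imwrite('pics/l5.png',np.hstack([a,b]))
"
```

```text
tcp [0.4142 0.227  0.275 ] yaw 85.34 z [ 0.0054  0.0027 -1.    ] F [ 0.6  0.2 -1.7] w 0.0426 gf 62.3 q [ 0.5   0.2  -0.13  1.24 -0.    2.15] clk 12.0
[305 120  29  29 636] [318.6321 134.6179]
318 134
```

View pics/l5.png

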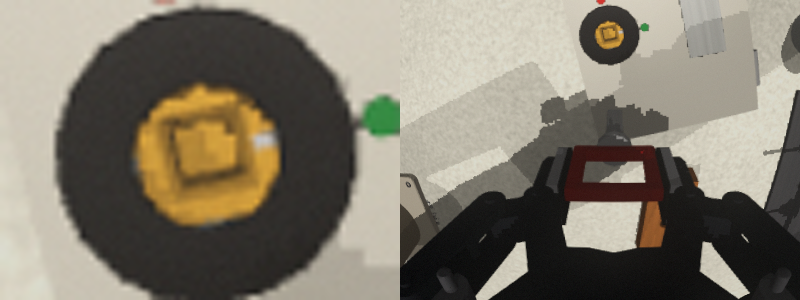

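Lock view: the white pointer (264,139) points at the green mark, so the box is locked. The key is still square in the fingers. Next, the pegs, from the first range clouds.

```bash
python3 -c "
from h import *
C={}
for n in ('scene','side'):
    c=dict(np.load(n+'0.npz'));W=cloud(c);C[n]=c
    m=(W[...,2]>.155)&(W[...,2]<.21)&(W[...,0]>.58)&(W[...,0]<.76)&(W[...,1]>-.17)&(W[...,1]<.19)
    for i,st,ce,mm in blobs(m,4):
        P=W[mm];o=np.argsort(-P[:,2]);t=P[o[:6]];print(n,st,ce.round(1),'top',t.mean(0),'all',P.mean(0))
"
python3 -c "
from h import *
go(.50,.118,.30,173.5)"
```

```text
scene [352 173   7  20  44] [355.2 182. ] top [0.6366 0.1246 0.191 ] all [0.6513 0.1231 0.1733]
scene [314 180   7  21  49] [317.1 189.7] top [0.6227 0.0155 0.1916] all [0.6382 0.0141 0.1733]
scene [274 188   7  21  50] [277.  197.4] top [ 0.6103 -0.0936  0.1922] all [ 0.6252 -0.095   0.1743]
side [330 138  15  11  44] [336.6 142.7] top [0.6292 0.1265 0.1931] all [0.6448 0.1249 0.1758]
side [344 167  15  10  45] [350.7 171.4] top [0.6164 0.018  0.1931] all [0.6311 0.0161 0.1773]
side [361 201  17  10  52] [368.  205.7] top [ 0.6047 -0.0891  0.1928] all [ 0.619  -0.0931  0.177 ]
shift cm [-10.21   9.46  -2.54] turn [ 0.005  0.001 -1.538] q6 2.15 clk 12.0
```

Request:
play_rows --pt "4.0 0 0 0 0 0 -0.12" --pt "4.0 0 0 0 0 0 -0.12" --pt "4.0 0 0 0 0 0 -0.12" --pt "4.0 0 0 0 0 0 -0.12" --pt "4.0 0 0 0 0 0 -0.12" --pt "4.0 0 0 0 0 0 -0.12" --pt "4.0 0 0 0 0 0 -0.12" --pt "4.0 0 0 0 0 0 -0.12" --pt "4.0 0 0 0 0 0 -0.12" --pt "4.0 0 0 0 0 0 -0.12" --pt "4.0 0 0 0 0 0 -0.12" --pt "4.0 0 0 0 0 0 -0.12"

```text
clock: 13.02
tcp_pos: [0.4134, 0.2281, 0.273]
ee_rot: [0.101, 0.995, 0.0, 0.001]
wrist_force: [-0.5, 1.0, -1.5]
width: 0.0427
grasp_force: 62.3
```

Request:
play_rows --pt "4.0 0 0 0 0 0 -0.1" --pt "4.0 0 0 0 0 0 0" --pt "4.0 0 0 0 0 0 0"

```text
clock: 13.27
tcp_pos: [0.4132, 0.2277, 0.2729]
ee_rot: [0.056, 0.998, 0.0, 0.001]
wrist_force: [-0.6, -0.6, -0.7]
width: 0.0428
grasp_force: 62.3
```

```bash
python3 -c "
from h import *
state();go(.60,.129,.265,173.3)"
```

```text
tcp [0.4132 0.2277 0.2729] yaw 173.58 z [ 0.0012  0.0003 -1.    ] F [-0.6 -0.6 -0.7] w 0.0428 gf 62.3 q [ 0.5   0.2  -0.13  1.24 -0.    0.62] clk 13.3
shift cm [-19.67  -7.72   0.81] turn [0.    0.001 0.005] q6 0.62 clk 13.3
```

Request:
play_rows --pt "4.0 -2 -1.5 0 0 0 0" --pt "4.0 -3 -1.5 0 0 0 0" --pt "4.0 -3 -1.5 0 0 0 0" --pt "4.0 -3 -1.5 0.2 0 0 0" --pt "4.0 -3 -1.2 0.2 0 0 0" --pt "4.0 -3 -0.5 0.2 0 0 0" --pt "4.0 -2.6 0 0.2 0 0 0" --pt "4.0 0 0 0 0 0 0" --pt "4.0 0 0 0 0 0 0" --pt "4.0 0 0 0 0 0 0"

```text
clock: 14.1
tcp_pos: [0.5988, 0.129, 0.2643]
ee_rot: [0.056, 0.998, -0.0, -0.0]
wrist_force: [-0.8, 0.4, -0.6]
width: 0.0432
grasp_force: 62.3
```

```bash
python3 -c "
from h import *
state();go(.60,.129,.265,173.3);c=wrist('w6');im=c['image']
W=fcloud(c)
m=(W[...,2]>.11)&(W[...,2]<.215)&(W[...,0]>.615)&(W[...,0]<.70)
hsv=cv2.cvtColor(im,cv2.COLOR_BGR2HSV)
for i,st,ce,mm in blobs(m,6):
    P=W[mm];o=np.argsort(-P[:,2]);print(st,ce.round(1),'top',P[o[:6]].mean(0))
cv2.imwrite('pics/k6.png',im[160:400,120:520])
"
```

```text
tcp [0.5988 0.129  0.2643] yaw 173.62 z [-0.0009 -0.0004 -1.    ] F [-0.8  0.4 -0.6] w 0.0432 gf 62.3 q [ 0.21  0.48  0.26  1.34 -0.    0.32] clk 14.1
shift cm [-0.12  0.01 -0.07] turn [-0.    -0.001  0.006] q6 0.32 clk 14.1
[ 446  232   81   86 4757] [486.3 274. ] top [0.6703 0.2561 0.1613]
[  60  279  112   54 2674] [113.9 307.6] top [ 0.6162 -0.0893  0.1831]
[152 290  31  17 268] [165.  298.6] top [0.618  0.0195 0.1947]
[ 272  302   73   38 1629] [316.4 322.7] top [0.6313 0.1277 0.1945]
[192 335   5   3   7] [193.9 335.9] top [0.6967 0.0009 0.1447]
```

View pics/k6.png

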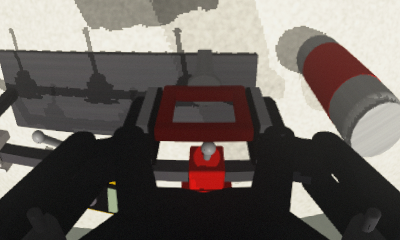

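Close-up: the red peg's ball at full-image (328,310) is straight behind the bow window (322,272). It is at (0.631,0.128), top z 0.1945, which agrees with the clouds. Thread it.

Request:
play_rows --pt "4.0 -1.2 0.15 0.8 0 0 0" --pt "4.0 -1.1 0 0.7 0 0 0" --pt "4.0 -1.0 0 0.2 0 0 0" --pt "4.0 -0.8 0 0.5 0 0 0" --pt "4.0 -0.6 0 0.7 0 0 0" --pt "4.0 0 0 0 0 0 0"

```text
clock: 14.65
tcp_pos: [0.6462, 0.1249, 0.2338]
ee_rot: [0.055, 0.998, -0.001, -0.001]
wrist_force: [-0.6, 0.2, -1.5]
width: 0.0427
grasp_force: 62.3
```

```bash
python3 -c "
from h import *
state()
from plant import ctrl
for n in('scene','side'):
    c=ctrl.camera(n);np.savez(n+'1.npz',**c);cv2.imwrite(f'pics/{n}1.png',c['image'])
a=cv2.resize(cv2.imread('pics/scene1.png')[140:240,300:430],(390,300));b=cv2.resize(cv2.imread('pics/side1.png')[100:200,270:400],(390,300))
cv2.imwrite('pics/k7.png',np.hstack([a,b]))
"
```

```text
tcp [0.6462 0.1249 0.2338] yaw 173.66 z [-0.0017 -0.0009 -1.    ] F [-0.6  0.2 -1.5] w 0.0427 gf 62.3 q [ 0.19  0.59  0.36  1.34 -0.    0.3 ] clk 14.7
```

View pics/k7.png

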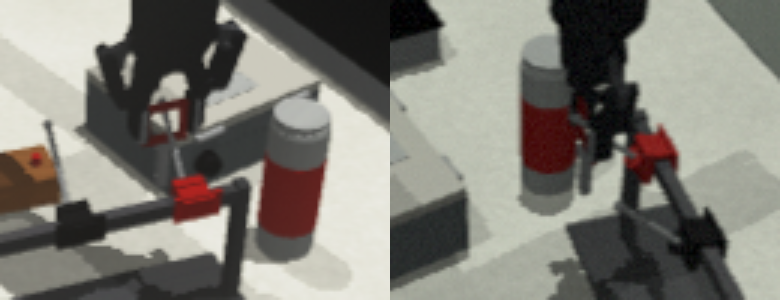

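Scene crop: the peg passes through the bow window (ball at about (172,112)) with no contact force. Slide down the peg and release.

Request:
play_rows --pt "4.0 -0.7 0 0.7 0 0 0" --pt "4.0 -0.7 0 0.7 0 0 0" --pt "4.0 -0.7 0 0.7 0 0 0" --pt "4.0 0 0 0 0 0 0" --pt "6.5 0 0 0 0 0 0" --pt "6.5 0 0 0 0 0 0" --pt "6.5 0 0 0 0 0 0" --pt "6.5 0 0 0 0 0 0" --pt "6.5 0 0 0 0 0 0" --pt "6.5 0 0 0 0 0 0"

```text
clock: 15.58
tcp_pos: [0.667, 0.1228, 0.2155]
ee_rot: [0.055, 0.998, -0.0, 0.001]
wrist_force: [-1.2, -0.6, 0.1]
width: 0.0651
grasp_force: 0.0
```

Request:
play_rows --pt "6.5 0 0 -1.5 0 0 0" --pt "6.5 0 0 -2.5 0 0 0" --pt "6.5 0 0 -3 0 0 0" --pt "6.5 0 0 -3 0 0 0" --pt "6.5 2 0 -1 0 0 0" --pt "6.5 3 -1 0 0 0 0" --pt "6.5 3 -2 0 0 0 0" --pt "6.5 3 -3 0 0 0 0" --pt "6.5 0 -3 0 0 0 0" --pt "6.5 0 -3 0 0 0 0" --pt "6.5 0 0 0 0 0 0" --pt "6.5 0 0 0 0 0 0"

```text
clock: 16.58
tcp_pos: [0.5446, 0.0148, 0.3257]
ee_rot: [0.057, 0.998, 0.0, 0.001]
wrist_force: [0.5, 0.8, 0.4]
width: 0.065
grasp_force: 0.0
```

```bash
python3 -c "
from h import *
state()
from plant import ctrl
for n in('scene','side'):
    c=ctrl.camera(n);np.savez(n+'2.npz',**c);cv2.imwrite(f'pics/{n}2.png',c['image']);W=cloud(c)
    hsv=cv2.cvtColor(c['image'],cv2.COLOR_BGR2HSV).astype(int);H,S,V=hsv[...,0],hsv[...,1],hsv[...,2]
    for nm,m in dict(red=((H<8)|(H>172))&(S>120)&(V>50)&(W[...,0]<.8)&(W[...,2]>.05),dark=(V<60)&(W[...,2]>.006)&(W[...,2]<.018)&(abs(W[...,0]-.487)<.075)&(abs(W[...,1]+.3155)<.11)&(S<120),white=(V>140)&(S<70)&(W[...,2]>.004)&(W[...,2]<.02)&(abs(W[...,0]-.487)<.075)&(abs(W[...,1]+.3155)<.11)).items():
        for i,st,ce,mm in blobs(m,25):
            P=W[mm];P=P[np.isfinite(P[:,0])]
            o=c['image'];k=cv2.minAreaRect(np.argwhere(mm)[:,::-1].astype(np.float32))[0]
            print(n,nm,ce.round(1),np.median(P,0),rect(P), plane(c,*k,.014))
a=cv2.resize(cv2.imread('pics/scene2.png')[130:280,130:420],(580,300));b=cv2.resize(cv2.imread('pics/side2.png')[100:200,290:360],(210,300))
cv2.imwrite('pics/k8.png',np.hstack([a,b]))
"
```

```text
tcp [0.5446 0.0148 0.3257] yaw 173.51 z [ 0.0019  0.     -1.    ] F [0.5 0.8 0.4] w 0.065 gf 0.0 q [ 0.03  0.32  0.17  1.42 -0.    0.14] clk 16.6
scene red [236.2  13.8] [-0.5811  0.1975  0.3252] (array([-0.5918,  0.2008]), array([0.021, 0.054]), 70.6) [-1.7968  0.5525  0.014 ]
scene red [170.7  21.5] [-0.5798 -0.1014  0.3262] (array([-0.5922, -0.0993]), array([0.021, 0.055]), 77.7) [-1.8205  0.0797  0.014 ]
scene red [396.5 204. ] [0.6907 0.2414 0.0823] (array([0.6862, 0.2486]), array([0.055, 0.026]), 58.8) [0.6166 0.3042 0.014 ]
scene red [363.2 204.6] [0.7173 0.1144 0.1425] (array([0.7049, 0.1204]), array([0.051, 0.041]), 87.3) [0.5739 0.2075 0.014 ]
scene dark [166.4 236. ] [ 0.4496 -0.3766  0.0114] (array([ 0.4548, -0.3788]), array([0.039, 0.046]), 7.6) [ 0.4575 -0.3782  0.014 ]
scene dark [175.1 251.8] [ 0.5314 -0.3677  0.0119] (array([ 0.5274, -0.3684]), array([0.044, 0.048]), 87.3) [ 0.531  -0.3684  0.014 ]
scene white [213.9 240. ] [ 0.528  -0.2598  0.0121] (array([ 0.5311, -0.2581]), array([0.047, 0.049]), 0.4) [ 0.532  -0.2585  0.014 ]
side red [355.5 150.9] [0.6946 0.1129 0.1444] (array([0.6988, 0.1296]), array([0.067, 0.04 ]), 89.4) [0.7709 0.2335 0.014 ]
side dark [381.4 372.5] [ 0.5229 -0.368   0.0133] (array([ 0.5236, -0.3679]), array([0.046, 0.046]), 19.4) [ 0.523  -0.3685  0.014 ]
side dark [352.7 388. ] [ 0.4636 -0.3697  0.0135] (array([ 0.4584, -0.3727]), array([0.037, 0.047]), 68.4) [ 0.4585 -0.373   0.014 ]
side white [358.2 320.8] [ 0.5285 -0.2568  0.0133] (array([ 0.53  , -0.2558]), array([0.048, 0.05 ]), 83.7) [ 0.5285 -0.2569  0.014 ]
```

View pics/k8.png

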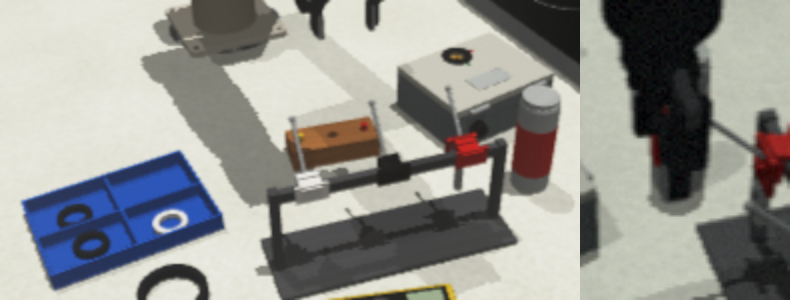

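The key hangs on the red peg, its shaft showing below the clip at (458,175). Bezels: white (0.530,-0.257), black (0.458,-0.3755) and (0.5255,-0.368). Next, the white one.

```bash
python3 -c "
from h import *
go(.530,-.257,.20,184.1)
c=dict(np.load('w2.npz'));W=fcloud(c);T=c['T']@np.linalg.inv(c['tool_from_camera'])
P=(W-T[:3,3])@T[:3,:3]
for a,b in ((215,265),(385,430)):
    q=P[245:300,a:b].reshape(-1,3);q=q[(q[:,2]<.1)&(abs(q[:,1])<.06)];print('finger max z',np.percentile(q[:,2],[50,90,97,99]),np.percentile(q[:,1],[5,95]))
"
```

```text
shift cm [ -1.49 -27.35  12.52] turn [ 0.     0.001 -0.182] q6 0.14 clk 16.7
finger max z [0.0435 0.059  0.0627 0.0651] [-0.0448 -0.0325]
finger max z [0.0439 0.059  0.0629 0.0652] [0.032  0.0443]
```

Request:
play_rows --pt "6.3 0 -3 0 0 0 0" --pt "6.3 0 -4 0 0 0 0" --pt "6.3 -0.3 -4 0 0 0 0" --pt "6.3 -0.3 -4 1 0 0 0" --pt "6.3 -0.3 -4 2 0 0 0" --pt "6.3 -0.3 -4 3 0 0 0" --pt "6.3 -0.3 -3 3 0 0 0" --pt "6.3 0 -1.3 3.5 0 0 0" --pt "6.3 0 0 0 0 0 -0.09" --pt "6.3 0 0 0 0 0 -0.09" --pt "6.3 0 0 0 0 0 0" --pt "6.3 0 0 0 0 0 0"

```text
clock: 17.68
tcp_pos: [0.531, -0.246, 0.2068]
ee_rot: [-0.034, 0.999, -0.0, 0.0]
wrist_force: [0.2, 0.2, 0.1]
width: 0.0633
grasp_force: 0.0
```

```bash
cat >> h.py <<'E'
def rings(name,color):
    c=wrist(name);W=fcloud(c);im=c['image'];hsv=cv2.cvtColor(im,cv2.COLOR_BGR2HSV).astype(int);S,V=hsv[...,1],hsv[...,2]
    tr=(abs(W[...,0]-.487)<.085)&(abs(W[...,1]+.3155)<.12)&(W[...,2]>.006)&(W[...,2]<.022)
    m=tr&((V>140)&(S<70) if color=='white' else (V<60)&(S<130))
    for i,st,ce,mm in blobs(cv2.morphologyEx(m.astype(np.uint8),cv2.MORPH_OPEN,np.ones((3,3))),80):
        v,u=np.nonzero(mm);P=fplane(c,u,v,.014);print(color,st,rect(P),np.median(W[mm],0))
E
python3 -c "
from h import *
state();rings('w9','white');rings('w9b','black');go(.530,-.257,.075,184.1)"
```

```text
tcp [ 0.531  -0.246   0.2068] yaw -176.06 z [ 0.0005 -0.0001 -1.    ] F [0.2 0.2 0.1] w 0.0633 gf 0.0 q [-0.43  0.46  0.07  1.18  0.   -0.5 ] clk 17.7
white [ 286  163   54   52 1211] (array([ 0.5296, -0.2561]), array([0.048, 0.047]), 4.0) [ 0.5299 -0.2553  0.0134]
black [ 162   78   49   52 1080] (array([ 0.4559, -0.3763]), array([0.045, 0.049]), 36.6) [ 0.4534 -0.3796  0.0132]
black [173 151  46  50 831] (array([ 0.5249, -0.3677]), array([0.048, 0.046]), 16.2) [ 0.5316 -0.3738  0.0133]
shift cm [ 0.2  -1.07 13.25] turn [-0.001  0.001 -0.002] q6 -0.5 clk 17.8
```

Request:
play_rows --pt "6.3 0.2 -1.0 0 0 0 0" --pt "6.3 0 0 3.5 0 0 0" --pt "6.3 0 0 3.5 0 0 0" --pt "6.3 0 0 3.2 0 0 0" --pt "6.3 0 0 2.0 0 0 0" --pt "6.3 0 0 1.0 0 0 0" --pt "6.3 0 0 0 0 0 0" --pt "4.5 0 0 0 0 0 0" --pt "4.5 0 0 0 0 0 0" --pt "4.5 0 0 0 0 0 0" --pt "4.5 0 0 0 0 0 0" --pt "4.5 0 0 0 0 0 0"

```text
clock: 18.78
tcp_pos: [0.5301, -0.2575, 0.0768]
ee_rot: [-0.035, 0.999, -0.001, 0.002]
wrist_force: [0.0, -0.1, 4.0]
width: 0.0467
grasp_force: 62.0
```

Request:
play_rows --pt "4.5 0 0 -1 0 0 0" --pt "4.5 0 0 -2 0 0 0" --pt "4.5 0 0 -3 0 0 0" --pt "4.5 0 0 -4 0 0 0" --pt "4.5 0 0 -4 0 0 0" --pt "4.5 0 0 -4 0 0 0" --pt "4.5 0 0 -3 0 0 0" --pt "4.5 0 0 0 0 0 0"

```text
clock: 19.45
tcp_pos: [0.5312, -0.258, 0.2943]
ee_rot: [-0.035, 0.999, -0.004, 0.007]
wrist_force: [1.8, 0.1, -0.0]
width: 0.0466
grasp_force: 61.7
```

```bash
python3 -c "
from h import *
state();c=wrist('w10');im=c['image'];cv2.imwrite('pics/k10.png',im[160:400,170:470])
W=fcloud(c);T=c['T']@np.linalg.inv(c['tool_from_camera']);P=(W-T[:3,3])@T[:3,:3]
hsv=cv2.cvtColor(im,cv2.COLOR_BGR2HSV).astype(int);m=(hsv[...,1]<60)&(hsv[...,2]>110)&(P[...,2]>.04)&(P[...,2]<.09)
q=P[m];print(len(q),np.percentile(q,[2,50,98],axis=0))
go(.585,-.088,.30,173.3)"
```

```text
tcp [ 0.5312 -0.258   0.2943] yaw -176.01 z [ 0.0139 -0.0069 -0.9999] F [ 1.8  0.1 -0. ] w 0.0466 gf 61.7 q [-0.45  0.42  0.23  1.37 -0.   -0.52] clk 19.4
3972 [[-0.0222 -0.0222  0.0622]
 [ 0.0081  0.0001  0.0635]
 [ 0.0237  0.0218  0.0707]]
shift cm [-6.63 16.53 -0.96] turn [-0.005  0.01   0.187] q6 -0.52 clk 19.5
```

View pics/k10.png

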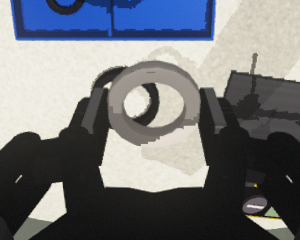

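Wrist crop: the white ring sits level and centred between the fingertips. Carry it over the white peg's tip.

Request:
play_rows --pt "4.5 0 0 0 0 0.005 0.093" --pt "4.5 0 0 0 0 0.005 0.094" --pt "4.5 0 2 0 0 0 0" --pt "4.5 -1 3 0 0 0 0" --pt "4.5 -1 3 0 0 0 0" --pt "4.5 -1 3 0 0 0 0" --pt "4.5 -1 3 0 0 0 0" --pt "4.5 -1 2 0 0 0 0" --pt "4.5 0 0 0 0 0 0" --pt "4.5 0 0 0 0 0 0"

```text
clock: 20.33
tcp_pos: [0.5969, -0.1024, 0.2828]
ee_rot: [0.057, 0.998, -0.0, -0.006]
wrist_force: [-0.7, -0.0, -1.3]
width: 0.0466
grasp_force: 61.7
```

```bash
python3 -c "
from h import *
state();go(.6075,-.091,.280,173.3)
c=wrist('w11');W=fcloud(c)
m=(W[...,2]>.15)&(W[...,2]<.203)&(W[...,0]>.59)&(W[...,0]<.70)
for i,st,ce,mm in blobs(m,6):
    P=W[mm];o=np.argsort(-P[:,2]);print(st,ce.round(1),'top',P[o[:6]].mean(0))"
```

```text
tcp [ 0.5969 -0.1024  0.2828] yaw 173.42 z [-0.0127  0.     -0.9999] F [-0.7 -0.  -1.3] w 0.0466 gf 61.7 q [-0.17  0.47  0.28  1.4  -0.   -0.05] clk 20.3
shift cm [-0.93  1.26  0.26] turn [-0.001 -0.013  0.002] q6 -0.05 clk 20.3
[625 215  15  43 447] [633.5 239.2] top [0.6756 0.2491 0.161 ]
[561 236  46  30 333] [584.9 250.1] top [0.6317 0.1264 0.1945]
[467 245  44  32 401] [490.4 259.5] top [0.6196 0.0173 0.1948]
[337 251  16  31 300] [343.2 264.6] top [ 0.6067 -0.0902  0.1947]
```

Request:
play_rows --pt "4.5 -0.9 1.3 0.2 0 -0.012 0" --pt "4.5 0 0 0 0 0 0" --pt "4.5 0 0 1.0 0 0 0" --pt "4.5 0 0 1.0 0 0 0" --pt "4.5 -0.5 0 0.7 0 0 0" --pt "4.5 -0.7 0 0.7 0 0 0" --pt "4.5 0 0 0 0 0 0" --pt "4.5 0 0 0 0 0 0"

```text
clock: 21.05
tcp_pos: [0.6197, -0.0937, 0.2472]
ee_rot: [0.059, 0.998, -0.001, 0.0]
wrist_force: [0.4, 0.1, -0.0]
width: 0.0465
grasp_force: 61.7
```

```bash
python3 -c "
from h import *
state()"
```

```text
tcp [ 0.6197 -0.0937  0.2472] yaw 173.25 z [ 0.0006 -0.0013 -1.    ] F [ 0.4  0.1 -0. ] w 0.0465 gf 61.7 q [-0.15  0.52  0.27  1.32 -0.   -0.03] clk 21.1
```

Request:
play_rows --pt "4.5 -0.5 0.1 0.6 0 0 0" --pt "4.5 -0.5 0 0.6 0 0 0" --pt "4.5 -0.5 0 0.5 0 0 0" --pt "4.5 0 0 0 0 0 0" --pt "6.3 0 0 0 0 0 0" --pt "6.3 0 0 0 0 0 0" --pt "6.3 0 0 0 0 0 0" --pt "6.3 0 0 0 0 0 0" --pt "6.3 0 0 0 0 0 0" --pt "6.3 0 0 -1.5 0 0 0" --pt "6.3 0 0 -3 0 0 0" --pt "6.3 0 0 -3 0 0 0"

```text
clock: 22.05
tcp_pos: [0.6336, -0.094, 0.3059]
ee_rot: [0.059, 0.998, -0.001, -0.001]
wrist_force: [1.9, -0.6, 0.4]
width: 0.0629
grasp_force: 0.0
```

```bash
python3 -c "
from h import *
state();go(.5252,-.368,.21,184.1)"
```

```text
tcp [ 0.6336 -0.094   0.3059] yaw 173.27 z [-0.0012 -0.001  -1.    ] F [ 1.9 -0.6  0.4] w 0.0629 gf 0.0 q [-0.15  0.53  0.44  1.48 -0.   -0.03] clk 22.1
shift cm [  7.55 -28.47   9.63] turn [-0.001 -0.001 -0.189] q6 -0.03 clk 22.1
```

Request:
play_rows --pt "6.3 1.5 -2 0 0 0 0" --pt "6.3 1.5 -3.6 0 0 0 0" --pt "6.3 1.5 -3.6 0 0 0 0" --pt "6.3 1 -3.6 0 0 0 0" --pt "6.3 1 -3.6 1 0 0 0" --pt "6.3 1 -3.6 2 0 0 0" --pt "6.3 0 -3.6 2 0 0 0" --pt "6.3 0 -3 2 0 0 0" --pt "6.3 0 -1.8 2 0 0 0" --pt "6.3 0 0 0.5 0 0 -0.095" --pt "6.3 0 0 0 0 0 -0.094" --pt "6.3 0 0 0 0 0 0"

```text
clock: 23.05
tcp_pos: [0.5265, -0.3674, 0.2109]
ee_rot: [-0.036, 0.999, -0.0, 0.001]
wrist_force: [0.1, 0.7, -0.0]
width: 0.0631
grasp_force: 0.0
```

```bash
python3 -c "
from h import *
state();rings('w12','black');go(.525,-.3677,.075,184.1)
from plant import ctrl
for n in('scene','side'):
    c=ctrl.camera(n);np.savez(n+'3.npz',**c);W=cloud(c)
    hsv=cv2.cvtColor(c['image'],cv2.COLOR_BGR2HSV).astype(int);m=(hsv[...,1]<60)&(hsv[...,2]>110)&(abs(W[...,0]-.65)<.06)&(abs(W[...,1]+.097)<.04)&(W[...,2]>.06)
    P=W[m];print(n,len(P),np.percentile(P,[2,50,98],axis=0))
a=cv2.resize(np.load('scene3.npz')['image'][150:270,230:420],(475,300));b=cv2.resize(np.load('side3.npz')['image'][120:240,320:430],(275,300));cv2.imwrite('pics/k12.png',np.hstack([a,b]))
"
```

```text
tcp [ 0.5265 -0.3674  0.2109] yaw -175.89 z [ 0.001  -0.0005 -1.    ] F [ 0.1  0.7 -0. ] w 0.0631 gf 0.0 q [-0.61  0.57  0.26  1.26  0.   -0.68] clk 23.1
black [291  85  49  55 903] (array([ 0.4577, -0.3799]), array([0.047, 0.041]), 3.3) [ 0.4572 -0.3853  0.0135]
black [297 172  53  41 702] (array([ 0.5314, -0.3695]), array([0.047, 0.033]), 76.4) [ 0.5361 -0.3723  0.0134]
shift cm [ 0.23 -0.02 13.67] turn [-0.001  0.002 -0.003] q6 -0.68 clk 23.1
scene 362 [[ 0.6111 -0.1228  0.12  ]
 [ 0.6806 -0.0992  0.1434]
 [ 0.6988 -0.0764  0.1891]]
side 19 [[ 0.6036 -0.1086  0.1104]
 [ 0.6507 -0.0922  0.1133]
 [ 0.6536 -0.0865  0.1947]]
```

View pics/k12.png

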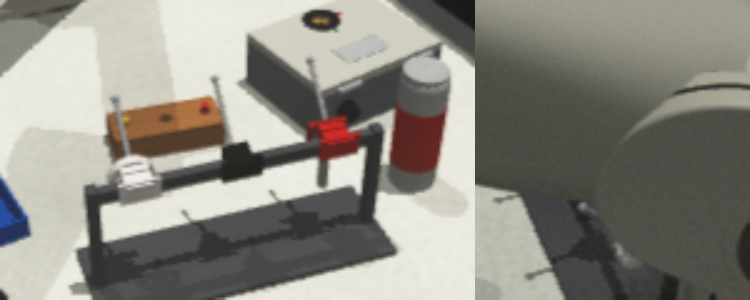

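Scene crop: the white ring hangs on the white peg at (130,165) and the key is on the red one. Now the nearer black ring.

Request:
play_rows --pt "6.3 0.2 -0.1 0 0 0 0" --pt "6.3 0 0 3.5 0 0 0" --pt "6.3 0 0 3.5 0 0 0" --pt "6.3 0 0 3.4 0 0 0" --pt "6.3 0 0 2.2 0 0 0" --pt "6.3 0 0 1.0 0 0 0" --pt "6.3 0 0 0 0 0 0" --pt "4.5 0 0 0 0 0 0" --pt "4.5 0 0 0 0 0 0" --pt "4.5 0 0 0 0 0 0" --pt "4.5 0 0 0 0 0 0" --pt "4.5 0 0 0 0 0 0"

```text
clock: 24.2
tcp_pos: [0.5267, -0.369, 0.0778]
ee_rot: [-0.036, 0.999, -0.002, 0.003]
wrist_force: [-0.1, -0.5, 4.4]
width: 0.0465
grasp_force: 61.9
```

Request:
play_rows --pt "4.5 0 0 -1 0 0 0" --pt "4.5 0 0 -2 0 0 0" --pt "4.5 0 0 -3 0 0 0" --pt "4.5 0 0 -4 0 0 0" --pt "4.5 0 0 -4 0 0 0" --pt "4.5 0 0 -4 0 0 0" --pt "4.5 0 0 -3 0 0 0" --pt "4.5 0 0 0 0 0 0.09" --pt "4.5 0 0 0 0 0 0.1" --pt "4.5 0 0 0 0 0 0"

```text
clock: 25.03
tcp_pos: [0.5252, -0.368, 0.2878]
ee_rot: [0.06, 0.998, -0.001, 0.002]
wrist_force: [-1.3, 0.0, -0.9]
width: 0.0465
grasp_force: 61.6
```

```bash
cat >> h.py <<'E'
def held(name):
    c=wrist(name);im=c['image'];W=fcloud(c);T=c['T']@np.linalg.inv(c['tool_from_camera']);P=(W-T[:3,3])@T[:3,:3]
    m=(P[...,2]>.05)&(P[...,2]<.09)&(abs(P[...,1])<.021)&(abs(P[...,0])<.04);q=P[m]
    print('held',len(q),np.percentile(q,[2,50,98],axis=0) if len(q) else '')
E
python3 -c "
from h import *
state();held('w13');go(.6195,.018,.280,173.3)"
```

```text
tcp [ 0.5252 -0.368   0.2878] yaw 173.12 z [ 0.0045 -0.003  -1.    ] F [-1.3  0.  -0.9] w 0.0465 gf 61.6 q [-0.61  0.53  0.4   1.43  0.   -0.49] clk 25.0
held 4210 [[-0.0204 -0.0201  0.0633]
 [ 0.0066  0.0001  0.0647]
 [ 0.0258  0.0201  0.0722]]
shift cm [-4.9  39.42  0.63] turn [-0.002  0.003  0.   ] q6 -0.49 clk 25.1
```

Request:
play_rows --pt "4.5 0 2 0 0 0 0" --pt "4.5 0 3 0 0 0 0" --pt "4.5 -0.4 4 0 0 0 0" --pt "4.5 -0.5 4 0 0 0 0" --pt "4.5 -0.5 4 0 0 0 0" --pt "4.5 -0.5 4 0 0 0 0" --pt "4.5 -0.5 4 0 0 0 0" --pt "4.5 -0.5 4 0 0 0 0" --pt "4.5 -0.5 4 0 0 0 0" --pt "4.5 -0.5 3 0 0 0 0" --pt "4.5 -0.5 2 0 0 0 0" --pt "4.5 0 0 0 0 0 0"

```text
clock: 26.08
tcp_pos: [0.6143, 0.0088, 0.2847]
ee_rot: [0.055, 0.998, 0.0, 0.001]
wrist_force: [-0.4, -1.0, -0.2]
width: 0.0465
grasp_force: 61.6
```

Request:
play_rows --pt "4.5 0 0 0 0 0 0" --pt "4.5 0 0 0 0 0 0"

```text
clock: 26.25
tcp_pos: [0.6133, 0.0039, 0.285]
ee_rot: [0.059, 0.998, -0.001, 0.001]
wrist_force: [0.2, -0.4, 0.2]
width: 0.0465
grasp_force: 61.6
```

```bash
python3 -c "
from h import *
state();go(.6205,.018,.280,173.3)"
```

```text
tcp [0.6133 0.0039 0.285 ] yaw 173.29 z [ 0.001  -0.0021 -1.    ] F [ 0.2 -0.4  0.2] w 0.0465 gf 61.6 q [ 0.01  0.48  0.3   1.39 -0.    0.12] clk 26.2
shift cm [-0.55  1.49  0.5 ] turn [-0.002  0.001 -0.   ] q6 0.12 clk 26.2
```

Request:
play_rows --pt "4.5 -0.5 1.5 0.4 0 0 0" --pt "4.5 0 0 0 0 0 0" --pt "4.5 0 0 1.0 0 0 0" --pt "4.5 0 0 1.0 0 0 0" --pt "4.5 -0.5 0 0.7 0 0 0" --pt "4.5 -0.7 0 0.7 0 0 0" --pt "4.5 0 0 0 0 0 0" --pt "4.5 0 0 0 0 0 0"

```text
clock: 26.92
tcp_pos: [0.6326, 0.0166, 0.2463]
ee_rot: [0.059, 0.998, -0.001, 0.0]
wrist_force: [-0.3, -0.2, -0.1]
width: 0.0462
grasp_force: 61.6
```

```bash
python3 -c "
from h import *
state();go(.6195+.0126+.002,.016,.246,173.3)"
```

```text
tcp [0.6326 0.0166 0.2463] yaw 173.18 z [ 0.0006 -0.0016 -1.    ] F [-0.3 -0.2 -0.1] w 0.0462 gf 61.6 q [ 0.03  0.53  0.29  1.33 -0.    0.15] clk 26.9
shift cm [-0.16 -0.04  0.03] turn [-0.002  0.001 -0.002] q6 0.15 clk 26.9
```

Request:
play_rows --pt "4.5 -0.6 0 0.6 0 0 0" --pt "4.5 -0.5 0 0.6 0 0 0" --pt "4.5 -0.5 0 0.4 0 0 0" --pt "4.5 0 0 0 0 0 0" --pt "6.3 0 0 0 0 0 0" --pt "6.3 0 0 0 0 0 0" --pt "6.3 0 0 0 0 0 0" --pt "6.3 0 0 0 0 0 0" --pt "6.3 0 0 0 0 0 0" --pt "6.3 0 0 -1.5 0 0 0" --pt "6.3 0 0 -3 0 0 0" --pt "6.3 0 0 -3 0 0 0"

```text
clock: 27.92
tcp_pos: [0.6473, 0.0152, 0.3061]
ee_rot: [0.059, 0.998, -0.001, -0.001]
wrist_force: [0.6, -0.3, 0.8]
width: 0.063
grasp_force: 0.0
```

```bash
python3 -c "
from h import *
state();go(.4575,-.375,.21,184.1)
c=wrist('w15')
rings('w14','black')"
```

```text
tcp [0.6473 0.0152 0.3061] yaw 173.22 z [-0.0013 -0.0016 -1.    ] F [ 0.6 -0.3  0.8] w 0.063 gf 0.0 q [ 0.02  0.55  0.47  1.49 -0.    0.14] clk 27.9
shift cm [ 14.23 -40.98   9.69] turn [-0.002 -0.001 -0.19 ] q6 0.14 clk 27.9
black [ 49  67  21  30 359] (array([ 0.4596, -0.3714]), array([0.053, 0.046]), 73.9) [ 0.4592 -0.3721  0.0125]
```

Ring still near (0.459,-0.373).

Request:
play_rows --pt "6.3 1.5 -2 0 0 0 0" --pt "6.3 1.5 -3.8 0 0 0 0" --pt "6.3 1.5 -3.8 0 0 0 0" --pt "6.3 1.5 -3.8 0 0 0 0" --pt "6.3 1.5 -3.8 0 0 0 0" --pt "6.3 1.5 -3.8 0 0 0 0" --pt "6.3 1.5 -3.8 0 0 0 0" --pt "6.3 1.5 -3.8 0 0 0 0" --pt "6.3 1.5 -3.8 1 0 0 0" --pt "6.3 0.8 -3.8 2 0 0 0" --pt "6.3 0 -3.5 3 0 0 0" --pt "6.3 0 -1.3 3 0 0 0"

```text
clock: 29.02
tcp_pos: [0.4582, -0.3743, 0.2213]
ee_rot: [0.061, 0.998, -0.003, 0.003]
wrist_force: [-0.2, -0.8, -0.3]
width: 0.0635
grasp_force: 0.0
```

Request:
play_rows --pt "6.3 0 0 0.5 0 0 -0.095" --pt "6.3 0 0 0 0 0 -0.094" --pt "6.3 0 0 0 0 0 0" --pt "6.3 0 0 0 0 0 0"

```text
clock: 29.35
tcp_pos: [0.4591, -0.3698, 0.2155]
ee_rot: [-0.034, 0.999, -0.001, 0.001]
wrist_force: [0.2, -1.6, 0.5]
width: 0.0629
grasp_force: 0.0
```

```bash
python3 -c "
from h import *
state();rings('w16','black');go(.4575,-.375,.075,184.1)
c=dict(np.load('w16.npz'));W=fcloud(c);m=(W[...,2]>.0105)&(W[...,2]<.018)&(abs(W[...,0]-.4575)<.036)&(abs(W[...,1]+.375)<.045)
for i,st,ce,mm in blobs(cv2.morphologyEx(m.astype(np.uint8),cv2.MORPH_OPEN,np.ones((3,3))),80): print(st,rect(W[mm]))
"
```

```text
tcp [ 0.4591 -0.3698  0.2155] yaw -176.1 z [ 0.0025 -0.0015 -1.    ] F [ 0.2 -1.6  0.5] w 0.0629 gf 0.0 q [-0.68  0.46  0.09  1.2   0.   -0.75] clk 29.4
black [ 290  159   52   51 1056] (array([ 0.4563, -0.3778]), array([0.048, 0.047]), 4.0) [ 0.4569 -0.3796  0.0134]
shift cm [ 0.26 -0.48 14.1 ] turn [-0.002  0.003 -0.003] q6 -0.75 clk 29.4
[ 290  160   54   51 1276] (array([ 0.4575, -0.3768]), array([0.048, 0.049]), 2.9)
[270 217  66   4 229] (array([ 0.4907, -0.3881]), array([0.002, 0.062]), 4.2)
```

Request:
play_rows --pt "6.3 0.3 -0.7 0 0 0.002 0" --pt "6.3 0 0 3.5 0 0 0" --pt "6.3 0 0 3.5 0 0 0" --pt "6.3 0 0 3.5 0 0 0" --pt "6.3 0 0 2.4 0 0 0" --pt "6.3 0 0 1.1 0 0 0" --pt "6.3 0 0 0 0 0 0" --pt "4.5 0 0 0 0 0 0" --pt "4.5 0 0 0 0 0 0" --pt "4.5 0 0 0 0 0 0" --pt "4.5 0 0 0 0 0 0" --pt "4.5 0 0 0 0 0 0"

```text
clock: 30.4
tcp_pos: [0.4578, -0.378, 0.0775]
ee_rot: [-0.035, 0.999, -0.002, 0.002]
wrist_force: [-0.1, -0.6, 3.1]
width: 0.0468
grasp_force: 61.9
```

Request:
play_rows --pt "4.5 0 0 -1 0 0 0" --pt "4.5 0 0 -2 0 0 0" --pt "4.5 0 0 -3 0 0 0" --pt "4.5 0 0 -4 0 0 0" --pt "4.5 0 0 -4 0 0 0" --pt "4.5 0 0 -4 0 0 0" --pt "4.5 0 0 -3 0 0 0" --pt "4.5 0 0 0 0 0 0.09" --pt "4.5 0 0 0 0 0 0.1" --pt "4.5 0 0 0 0 0 0" --pt "4.5 0 0 0 0 0 0"

```text
clock: 31.32
tcp_pos: [0.4564, -0.3766, 0.2861]
ee_rot: [0.058, 0.998, -0.001, 0.0]
wrist_force: [-0.3, 0.1, 0.1]
width: 0.0469
grasp_force: 61.6
```

```bash
python3 -c "
from h import *
state();held('w17');go(.6205,.018,.280,173.3)"
```

```text
tcp [ 0.4564 -0.3766  0.2861] yaw 173.3 z [ 0.0005 -0.0017 -1.    ] F [-0.3  0.1  0.1] w 0.0469 gf 61.6 q [-0.69  0.43  0.23  1.37 -0.   -0.57] clk 31.3
held 4174 [[-0.0219 -0.0201  0.0629]
 [ 0.0047  0.      0.0643]
 [ 0.024   0.0201  0.0719]]
shift cm [-11.69  41.11   0.51] turn [-0.001  0.    -0.   ] q6 -0.57 clk 31.4
```

Request:
play_rows --pt "4.5 -0.5 2 0 0 0 0" --pt "4.5 -1 3.5 0 0 0 0" --pt "4.5 -1.1 3.8 0 0 0 0" --pt "4.5 -1.1 3.8 0 0 0 0" --pt "4.5 -1.1 3.8 0 0 0 0" --pt "4.5 -1.1 3.8 0 0 0 0" --pt "4.5 -1.1 3.8 0 0 0 0" --pt "4.5 -1.1 3.8 0 0 0 0" --pt "4.5 -1.1 3.8 0 0 0 0" --pt "4.5 -1.1 3.5 0 0 0 0" --pt "4.5 -1.0 2.5 0 0 0 0" --pt "4.5 -0.5 1.5 0 0 0 0"

```text
clock: 32.37
tcp_pos: [0.6217, 0.0056, 0.2841]
ee_rot: [0.057, 0.998, -0.001, -0.0]
wrist_force: [-0.1, 0.3, -0.3]
width: 0.047
grasp_force: 61.6
```

Request:
play_rows --pt "4.5 0 0 0 0 0 0" --pt "4.5 0 0 0 0 0 0" --pt "4.5 0 0 0 0 0 0"

```text
clock: 32.62
tcp_pos: [0.6204, 0.0012, 0.2847]
ee_rot: [0.06, 0.998, -0.001, -0.0]
wrist_force: [-0.0, -0.2, -0.3]
width: 0.0467
grasp_force: 61.6
```

```bash
python3 -c "
from h import *
state();go(.6203,.018,.280,173.3)
c=wrist('w18');W=fcloud(c)
m=(W[...,2]>.115)&(W[...,2]<.203)&(W[...,0]>.59)&(W[...,0]<.72)
for i,st,ce,mm in blobs(m,6):
    P=W[mm];o=np.argsort(-P[:,2]);print(st,ce.round(1),'top',P[o[:6]].mean(0))"
```

```text
tcp [0.6204 0.0012 0.2847] yaw 173.13 z [-0.0009 -0.0023 -1.    ] F [-0.  -0.2 -0.3] w 0.0467 gf 61.6 q [ 0.    0.49  0.32  1.4  -0.    0.12] clk 32.6
shift cm [0.22 1.67 0.46] turn [-0.002 -0.001 -0.003] q6 0.12 clk 32.6
[ 552  188   61   67 2945] [582.1 220.7] top [0.6569 0.2642 0.1614]
[ 404  226  115   74 3555] [466.5 271.5] top [0.6317 0.1276 0.1949]
[ 164  228   83   72 3106] [206.  269.3] top [ 0.6062 -0.09    0.1945]
[ 299  244   55   42 1196] [330.3 267.2] top [0.6369 0.0152 0.1755]
[368 246   3   4   6] [369.  247.2] top [0.6661 0.0346 0.1194]
[278 283  13  13  81] [282.2 291.3] top [ 0.6917 -0.0438  0.1386]
[319 283  52  25 403] [356.5 300.5] top [0.7069 0.0223 0.1476]
```

Request:
play_rows --pt "4.5 0.2 1.7 0.4 0 0 0" --pt "4.5 0 0 0 0 0 0" --pt "4.5 0 0 1.0 0 0 0" --pt "4.5 0 0 1.0 0 0 0" --pt "4.5 -0.5 0 0.7 0 0 0" --pt "4.5 -0.7 0 0.7 0 0 0" --pt "4.5 0 0 0 0 0 0" --pt "4.5 0 0 0 0 0 0"

```text
clock: 33.33
tcp_pos: [0.6331, 0.0174, 0.2458]
ee_rot: [0.06, 0.998, -0.001, -0.001]
wrist_force: [0.1, 0.1, -0.5]
width: 0.0466
grasp_force: 61.6
```

```bash
python3 -c "
from h import *
state();go(.6195+.0126+.001,.016,.246,173.3)"
```

```text
tcp [0.6331 0.0174 0.2458] yaw 173.12 z [-0.0014 -0.0018 -1.    ] F [ 0.1  0.1 -0.5] w 0.0466 gf 61.6 q [ 0.03  0.54  0.29  1.33 -0.    0.15] clk 33.3
shift cm [-0.02 -0.14 -0.02] turn [-0.002 -0.001 -0.003] q6 0.15 clk 33.3
```

Request:
play_rows --pt "4.5 -0.6 0 0.6 0 0 0" --pt "4.5 -0.6 0 0.6 0 0 0" --pt "4.5 0 0 0 0 0 0" --pt "6.3 0 0 0 0 0 0" --pt "6.3 0 0 0 0 0 0" --pt "6.3 0 0 0 0 0 0" --pt "6.3 0 0 0 0 0 0" --pt "6.3 0 0 0 0 0 0" --pt "6.3 0 0 0 0 0 0" --pt "6.3 0 0 -1.5 0 0 0" --pt "6.3 0 0 -3 0 0 0" --pt "6.3 0 0 -3 0 0 0"

```text
clock: 34.33
tcp_pos: [0.6439, 0.0166, 0.3094]
ee_rot: [0.06, 0.998, -0.001, -0.002]
wrist_force: [0.3, 0.4, 0.5]
width: 0.0629
grasp_force: 0.0
```

Request:
play_rows --pt "6.3 3 0 -2 0 0 0" --pt "6.3 4 0 -1 0 0 0" --pt "6.3 4 0 0 0 0 0" --pt "6.3 4 0 0 0 0 0" --pt "6.3 4 0 0 0 0 0" --pt "6.3 4 0 0 0 0 0" --pt "6.3 0 0 0 0 0 0" --pt "6.3 0 0 0 0 0 0"

```text
clock: 35.0
tcp_pos: [0.4143, 0.0442, 0.3405]
ee_rot: [0.059, 0.998, -0.001, 0.001]
wrist_force: [-0.2, 0.4, 0.2]
width: 0.0633
grasp_force: 0.0
```

```bash
python3 -c "
from h import *
from plant import ctrl
state()
S=ctrl.camera('scene')['image'];D=ctrl.camera('side')['image']
a=cv2.resize(S[140:280,130:420],(800,386));b=cv2.resize(D[120:270,300:430],(185,213),interpolation=cv2.INTER_AREA)
a2=cv2.resize(D[120:260,300:430],(398,214*2))[:214*2]
cv2.imwrite('pics/fin.png',np.hstack([cv2.resize(S[160:260,255:385],(400,308)),cv2.resize(D[125:225,310:420],(339,308))]))
"
```

```text
tcp [0.4143 0.0442 0.3405] yaw 173.21 z [ 0.0015 -0.0016 -1.    ] F [-0.2  0.4  0.2] w 0.0633 gf 0.0 q [ 0.11  0.06 -0.12  1.39 -0.    0.23] clk 35.0
```

View pics/fin.png

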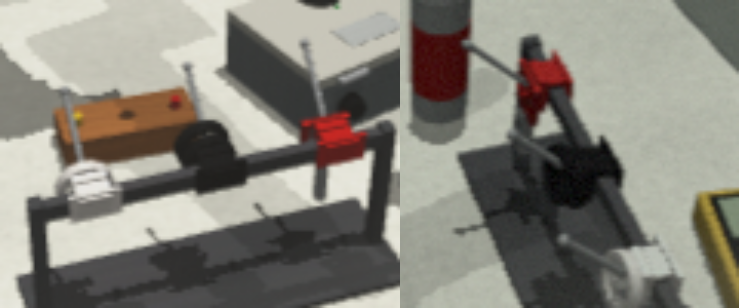

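All are hung: the white ring at (88,180), two black rings at (205,145), and the key below the red clip at (320,180). The robot is clear.

Request:
play_rows --pt "6.3 0 0 0 0 0 0" --pt "6.3 0 0 0 0 0 0" --pt "6.3 0 0 0 0 0 0" --pt "6.3 0 0 0 0 0 0" --pt "6.3 0 0 0 0 0 0" --pt "6.3 0 0 0 0 0 0"

```text
clock: 35.6
tcp_pos: [0.4167, 0.044, 0.3397]
ee_rot: [0.06, 0.998, -0.001, 0.0]
wrist_force: [1.1, 0.1, 0.0]
width: 0.0631
grasp_force: 0.0
```

```bash
python3 -c "
from plant import ctrl
print(ctrl.finish_job())"
```

```text
the job is handed in; nothing more can be done
None
```

I locked the box and hung the key on the red hook, the one white bezel on the white hook and both black bezels on the black hook, then handed the job in at about 36 s; the last pictures show everything in place, but no verdict came back.

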